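# Hang a freshly sprayed shell on the bent drying rail and run it home to the stop

### The arm

A 7-joint arm with a two-finger parallel gripper is mounted at the origin on the work surface. World frame = base frame: x ahead of the robot, y to its left, z up, the work surface at z = 0. Lengths are in m, angles in rad, forces in N, time in s.
With the tool pointing down it reaches from about 0.4 to 0.9 m from the base axis. Payload 5.6 kg.
Tool frame: the origin (TCP) lies midway between the tips of the shut fingers; the grasp point (between the pads) lies 19 mm behind it; x points along the fingers, y is the direction in which the jaws open and shut, and the axes are right-handed (so a half turn about x gives the same grasp; the last joint's range is limited). The gripper opens to 92 mm and grips with 3 to 60 N. Pads are 20 mm wide; open, the fingers measure 128 mm over their backs; the gripper's body (75 mm by 189 mm) begins 69 mm behind the grasp point.
Start: joints at [-1.292, 0.468, -0.012, 1.603, 0.006, 1.071, -0.056], TCP at [0.206, 0.617, 0.215] pointing down, gripper open.
Joint ranges: [-2.53, 2.53], [-0.31, 2.02], [-1.57, 1.55], [0.28, 2.44], [-1.29, 4.43], [0.15, 1.84], [-2.92, 2.92]. Speed limits (rad/s): [2.57, 2.57, 3.14, 3.14, 3.14, 3.14, 3.14].

### API

Orientations are given as a unit quaternion [x, y, z, w].
In Python, from station import manip, read_camera, order, models gives the robot as it stands.
- The arm moves only by the tool step_arm, never from a script. Its argument "plan" is one flat list of numbers, 7 for each row, row after row: the shift along the tool's x, y, z in units of 40 mm (1.0 is 40 mm), then the turn, a rotation vector about the tool's x, y, z in rad, then the gripper command: -1 is fully open, 1 is shut, values between are in proportion. In form: [tx, ty, tz, rx, ry, rz, grip, tx, ty, tz, rx, ry, rz, grip, ...]. A call has 1 to 12 rows; each row is the pose to reach, as a shift and turn from the pose commanded when the call began, along the tool's axes at that moment; what a row does not reach only later rows make up. A row lasts 1/10 s, in which the tool goes at most 50 mm and 8.59 degrees, less where a joint would pass 70% of its speed; a pose out of reach is approached as far as the arm can. A call with a gripper value outside its range is refused whole. The fingers move at their own pace and stop on an object; the grip force is fixed at half the most. Time passes only in rows, so rows that repeat a pose let the fingers close. It gives the time, the measured TCP pose, the force and the opening at its end, in the units of the state.
- manip.get_state(): the state, without advancing time (a new reading comes with each control period).
- read_camera(name): name is "scene" or "top" or "wrist"; returns a dict with "frame" (384x512x3 uint8, red, green, blue), "fx", "fy", "cx", "cy" (pixels), "R" (3x3) and "t" (3): a world point X has camera coordinates R X + t; the wrist camera has in their place "mount" (4x4, takes a point from camera to tool coordinates, whose origin is the TCP and whose axes are the tool frame's). Camera axes: x right, y down, z forward; pixel columns grow to the right and rows downward; lengths in m; the calibration is good to about 2 mm. The wrist camera is an equidistant fisheye: a pixel r from the principal point sees the ray r / f radians off the axis. A picture is of the moment at which its call begins: read the wrist's pose just before it. There is no depth.
- order.job_done(): hands the job in, once; it reports no verdict.
Trained networks look in the newest picture that a camera, given by its name, has taken for a name from the list of things; names that differ only in an ending like _2 or _b are one class to them, and where a whole thing is asked for, a point or a joint stands for the part that bears it (a point fixed in the world has none). Each returns a list of dicts, best first, with "confidence" (0 to 1); they miss things now and then, are a little off and sometimes report something else, mostly with a low value. They report only what shows in the picture. A call takes as long as a camera call.
- models.spot_in(camera, target): "box" ([centre column, centre row, width, height] in pixels, round what is visible of it).
- models.trace(camera, target): "mask" (384x512 bool, what is visible of it) and "box" ([centre column, centre row, width, height] in pixels, round what is visible of it).
- models.mark_of(camera, target): "uv" ([column, row] in pixels: a listed point, or the origin of a listed thing).
The state is a dict: "time_s": time; "joint_positions": joint angles; "qd": joint speeds; "joint_efforts": joint torques, N m; "ee_pos": TCP position; "orientation": TCP orientation; "ft_force": force on the tool from outside, world axes, zero at the start; "torque": the same for the moment, N m; "opening": finger opening in m.
Only numpy, scipy, OpenCV 4.12 (cv2) and the standard library are available. Lean on these libraries where they do the work, as an engineer would, in place of code of your own. Each camera call takes 0.05 s, during which the arm holds its last target.

### The job

The little dome shell on its hanger has just been sprayed and is still tacky. Take the hanger off the spraying stand's peg, thread its ring onto the open end of the bent drying rail, and slide it gently along the bar round both bends until the ring is up against the stop collar; then let go so that it hangs there quietly. Ease the ring along by feel, never forcing it, let nothing touch the tacky shell, and leave the spray cans and the tape roll where they are.

Things in the scene. Friction and masses are not known exactly. Their poses are not given: they have to be found in the camera images.
- hanger: Hanger to be moved, about 60 g plus the shell. Grey plastic ring, 27 mm outside, bore 12.5 mm, 10 mm long. Origin: centre of the bore; y along the bore, z up when it hangs. Both ways round alike. A thin 3 mm wire below carries the shell. Hanging on a bar, its origin lies 1.75 mm under the bar's axis. It starts on the stand's peg, y along the peg.
- grip (a point): Point to hold the hanger by: 47 mm above the hanger's origin on its z axis, in the round black upright grip, 14 mm in diameter, which reaches from 26 to 60 mm above the origin. Axes as the hanger's.
- shell: The tacky red dome shell, about 100 g, rigidly fixed to the hanger: 68 mm across, 40 mm tall, its top 60 mm and its rim 100 mm under the hanger's origin. Its origin and axes are those of the hanger.
- stand: Spraying stand, screwed down: foot 120 mm across, 12 mm post. Origin on the table at the post's axis. From the post's top, 245 mm up, a level round peg 9 mm thick points along +y; its rounded free end is 75 mm from the post's axis. The ring starts centred 49 to 56 mm from the post's axis and comes off over the free end.
- rail: Drying rail, screwed down: one 9 mm round steel bar, unyielding, its run level, axis 245 mm up. Origin on the table at the upright's axis (foot 140 mm across). From the upright the bar runs along -y, straight to some 200 mm from the upright's axis, bends (35 mm centre-line radius) towards -x, runs straight some 65 mm, bends (35 mm) back to -y, and runs straight some 90 mm to its open end.
- bar_tip (a point): Rounded open end of the rail's bar, on its axis; from here the bar runs along +y of this frame (z up). Bent by hand: each bend may be up to 7 degrees off square, the 200 and 90 mm straights up to 25 mm and the 65 mm one up to 12 mm longer or shorter, so the bends in the middle of the run must be found by feel or by eye. The ring must turn with the bar.
- stop (a point): Centre of the face of the stop, a steel collar 23 mm across and 12 mm long, clamped on the long straight near the upright, its thumbscrew standing up 28 mm from the axis. The face looks along -y of this frame, towards the coming ring; with the ring home the hanger's origin is 5 mm from the face on the -y side and 2 mm lower.
- can_yellow: Bystander: yellow spray can with black cap, 65 mm across, 190 mm tall, origin at the centre of its foot.
- can_blue: Bystander: blue spray can with white cap, 65 mm across, 190 mm tall, origin at the centre of its foot.
- tape: Bystander: roll of masking tape lying flat, 104 mm across, 25 mm tall, origin at the centre of its underside.

How it is judged:
By the outcome, as a careful person would: the job done as asked, in the order asked, and still so for the second after the job is handed in, with the robot touching nothing.
It also fails if it takes over 72 s, if anything falls off the work surface, if the arm or the gripper's body presses on something with over 40 N, if the wrist force passes 120 N, or if a joint passes its speed limit or range.

## Working session

There is one attempt and no reset: what is moved stays moved. The work goes in short steps, Python scripts to look and compute and a tool call to move; the robot and the scene stay as the last step left them, time stands still between calls to the robot, and variables do not carry over. Pictures are saved under pics/ and viewed, and the job is handed in when it is done.

Besides the shell and the picture viewer there is one more tool, called after "Call:" by a JSON object that holds its "fn" and its "kwargs", one argument or row to a line. step_arm: Moves the arm, as the interface text tells. Its arguments: {"type":"object","properties":{"plan":{"type":"array"}},"required":["plan"]}

```bash
ls; mkdir -p pics; python3 - <<'E'
from station import manip, read_camera, order, models
import cv2,json
s=manip.get_state(); print(s)
for n in ["scene","top","wrist"]:
    c=read_camera(n); cv2.imwrite(f"pics/{n}0.png",c["frame"][:,:,::-1])
    print(n,{k:(v.tolist() if hasattr(v,'tolist') else v) for k,v in c.items() if k!="frame"})
    for t in ["hanger","grip","shell","stand","rail","bar_tip","stop","can_yellow","can_blue","tape"]:
        try:
            print(t,[(x["confidence"],[round(float(q),1) for q in x["uv"]]) for x in models.mark_of(n,t)][:2],[(x["confidence"],[round(float(q),1) for q in x["box"]]) for x in models.spot_in(n,t)][:2])
        except Exception as e: print(t,e)
print(manip.get_state()["time_s"])
E
```

```text
pics
{'time_s': 0.0, 'joint_positions': array([-1.29195964,  0.4683859 , -0.01160824,  1.6036492 ,  0.00602755,
        1.07139064, -0.05629299]), 'qd': array([-0.00062926,  0.00018032,  0.00126503, -0.00069633, -0.00073572,
       -0.00092488, -0.00020266]), 'joint_efforts': array([ 3.65761671e-04, -5.20560873e+01, -1.23688759e-02, -2.43758798e+01,
       -5.67509502e-02,  1.69231463e-02,  1.46552243e-04]), 'ee_pos': array([0.20548371, 0.61603449, 0.21362412]), 'orientation': array([ 0.11267544,  0.6980192 , -0.11394355,  0.69791856]), 'ft_force': array([-0.14870527, -0.50104733,  0.65017437]), 'torque': array([-0.01344942,  0.01184283,  0.00577296]), 'opening': 0.09164325358465435}
scene {'fx': 366.0326859105759, 'fy': 366.0326859105759, 'cx': 258.19243323856915, 'cy': 185.86550858309457, 'R': [[-0.766632361617848, 0.6420822131751159, -0.0022920829796678837], [0.4888150167776296, 0.5813125310801143, -0.6504887551540895], [-0.4163348429965075, -0.49980613514979577, -0.7595124263458087]], 't': [0.4502718453204156, -0.10909389626279016, 1.4273128232753245]}
hanger [(0.88, [204.5, 128.
[... 1814 characters left out ...]
 [361.0, 182.8])] [(0.68, [315.4, 143.4, 19.8, 29.2])]
tape [(0.93, [182.5, 244.5])] [(0.63, [180.9, 243.6, 31.1, 28.5]), (0.4, [313.3, 142.8, 20.6, 30.1])]
wrist {'fx': 297.3186396354542, 'fy': 297.3186396354542, 'cx': 252.47394374649622, 'cy': 194.2169103387501, 'mount': [[0.00025009497599139244, -0.24741488896634248, 0.9689095985541024, -0.17029023460531992], [0.9999999613094213, -5.612967044855221e-05, -0.00027245295421846505, 0.0007488423246312381], [0.0001217934938776411, 0.9689096292055462, 0.2474148653559691, -0.06951710466877649], [0.0, 0.0, 0.0, 1.0]]}
hanger [] []
grip [] []
shell [] []
stand [] []
rail [] []
bar_tip [] []
stop [] []
can_yellow [] []
can_blue [] []
tape [] []
3.15
```

```bash
python3 - <<'E'
import cv2
for n,(x0,y0,x1,y1),k in [("scene",(150,70,410,350),2),("top",(130,110,430,310),2.6)]:
    im=cv2.imread(f"pics/{n}0.png")[y0:y1,x0:x1]
    cv2.imwrite(f"pics/{n}0z.png",cv2.resize(im,None,fx=k,fy=k,interpolation=cv2.INTER_CUBIC))
E
```

```text
(no output)
```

View pics/scene0z.png

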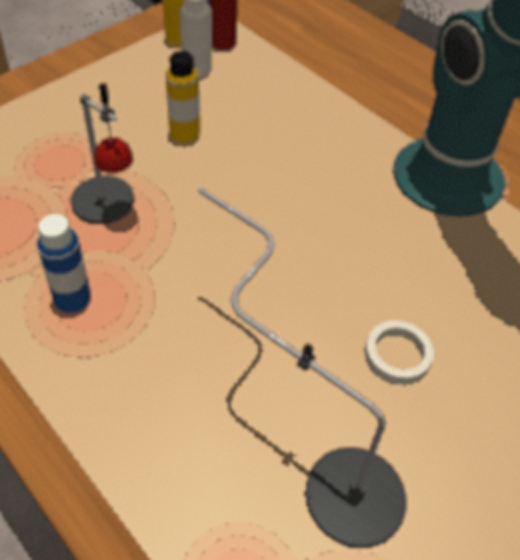

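View pics/top0z.png

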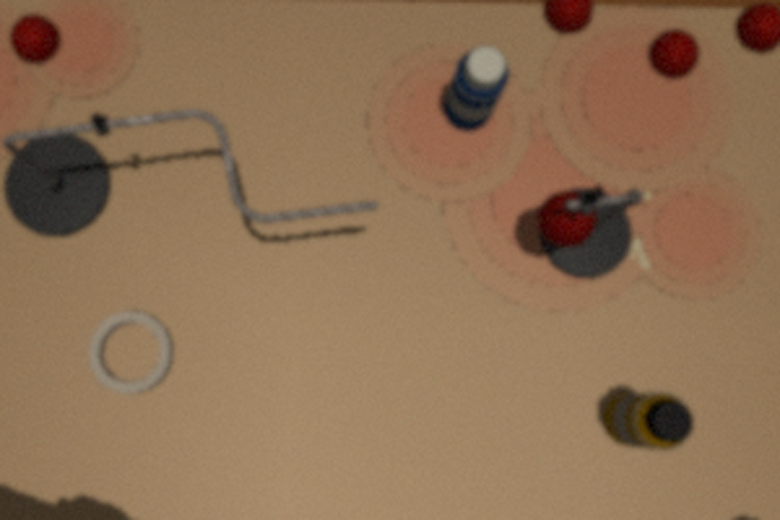

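View pics/wrist0.png

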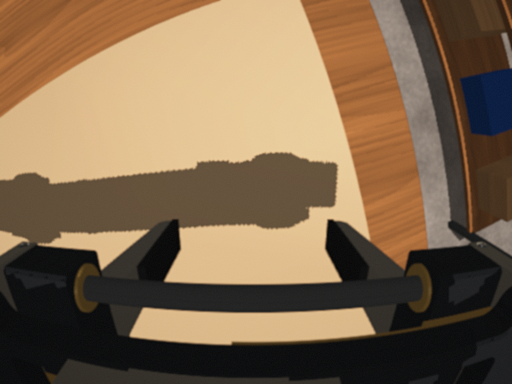

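```bash
cat > h.py <<'E'
import numpy as np, cv2
CAM={}
CAM['scene']=dict(f=366.0326859105759,cx=258.19243323856915,cy=185.86550858309457,R=np.array([[-0.766632361617848,0.6420822131751159,-0.0022920829796678837],[0.4888150167776296,0.5813125310801143,-0.6504887551540895],[-0.4163348429965075,-0.49980613514979577,-0.7595124263458087]]),t=np.array([0.4502718453204156,-0.10909389626279016,1.4273128232753245]))
CAM['top']=dict(f=413.23187011179203,cx=259.22550786075516,cy=189.73300417864613,R=np.array([[0.02546025156555396,-0.9996661991491127,-0.004389290259842079],[-0.9825143315079443,-0.024212855586304198,-0.18460586666152753],[0.1844379678149692,0.009012652391122656,-0.9828028327824261]]),t=np.array([-0.06654517823380378,0.5673649270214474,1.3081449405952488]))
def proj(n,X):
    c=CAM[n]; p=np.atleast_2d(X)@c['R'].T+c['t']
    return np.c_[c['f']*p[:,0]/p[:,2]+c['cx'],c['f']*p[:,1]/p[:,2]+c['cy']]
def ray(n,uv):
    c=CAM[n]; d=np.array([(uv[0]-c['cx'])/c['f'],(uv[1]-c['cy'])/c['f'],1.])
    return -c['R'].T@c['t'], c['R'].T@d
def atz(n,uv,z):
    o,d=ray(n,uv); return o+d*(z-o[2])/d[2]
def tri(uvs):
    A=np.zeros((3,3));b=np.zeros(3)
    for n,uv in uvs.items():
        o,d=ray(n,uv); d=d/np.linalg.norm(d); P=np.eye(3)-np.outer(d,d); A+=P;b+=P@o
    X=np.linalg.solve(A,b)
    return X,{n:(proj(n,X)[0]-uv).round(1) for n,uv in uvs.items()}
E
python3 - <<'E'
from h import *
P={'tip':((250,165),(275,189.2)),'b1':((286,191.5),(226.2,193)),'stop':((303,248),(168.5,157.7)),'upr':((341,279),(133,163.8)),
'posttop':((193,120),(375,185.4)),'ring':((204,127.5),(351,189.6)),'griptop':((201.5,113),(357.7,183)),
'canb':((177,184),(317,136))}
for k,(s,t) in P.items():
    print(k,tri({'scene':s,'top':t}), atz('scene',s,.245).round(4),atz('top',t,.245).round(4))
E
```

```text
tip (array([ 0.53590936, -0.09837395,  0.24098645]), {'scene': array([-0.1, -0. ]), 'top': array([-0.1,  0.1])}) [ 0.5381 -0.095   0.245 ] [ 0.5354 -0.0985  0.245 ]
b1 (array([0.52180087, 0.04029996, 0.23679755]), {'scene': array([-0.4, -0.1]), 'top': array([-0.3,  0.3])}) [0.5261 0.0459 0.245 ] [0.5211 0.0387 0.245 ]
stop (array([0.61823606, 0.20581596, 0.25214411]), {'scene': array([0.3, 0. ]), 'top': array([ 0.2, -0.1])}) [0.6152 0.2026 0.245 ] [0.6197 0.2081 0.245 ]
upr (array([0.60129418, 0.3127599 , 0.23426315]), {'scene': array([-0.5, -0.1]), 'top': array([-0.3,  0.2])}) [0.606 0.316 0.245] [0.5992 0.3084 0.245 ]
posttop (array([ 0.5518681 , -0.37924104,  0.24205697]), {'scene': array([-0.8, -0.2]), 'top': array([-0.7,  0.7])}) [ 0.5522 -0.3733  0.245 ] [ 0.5532 -0.3803  0.245 ]
ring (array([ 0.54303263, -0.31586441,  0.24411836]), {'scene': array([1.4, 0.3]), 'top': array([ 1.1, -1.1])}) [ 0.5459 -0.3191  0.245 ] [ 0.5395 -0.3125  0.245 ]
griptop (array([ 0.54698853, -0.31837504,  0.30378705]), {'scene': array([0.2, 0. ]), 'top': array([ 0.1, -0.1])}) [ 0.5104 -0.3856  0.245 ] [ 0.559  -0.3317  0.245 ]
canb (array([ 0.71718365, -0.22608395,  0.17771485]), {'scene': array([0.1, 0. ]), 'top': array([ 0.1, -0.1])}) [ 0.7396 -0.169   0.245 ] [ 0.6947 -0.2169  0.245 ]
```

```bash
python3 - <<'E'
import cv2
for n,(x0,y0,x1,y1),k in [("scene",(180,100,230,190),7),("top",(330,165,390,215),12)]:
    im=cv2.imread(f"pics/{n}0.png")[y0:y1,x0:x1]
    cv2.imwrite(f"pics/{n}0s.png",cv2.resize(im,None,fx=k,fy=k,interpolation=cv2.INTER_CUBIC))
E
```

```text
(no output)
```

View pics/scene0s.png

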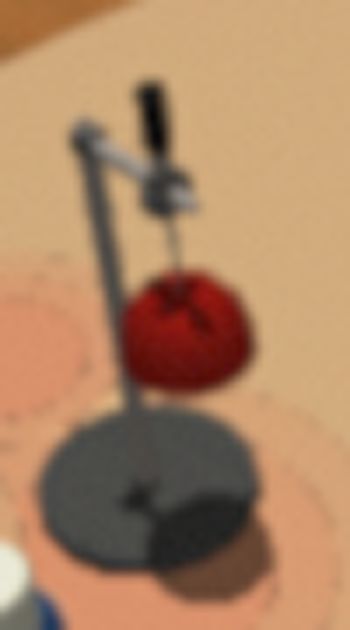

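View pics/top0s.png

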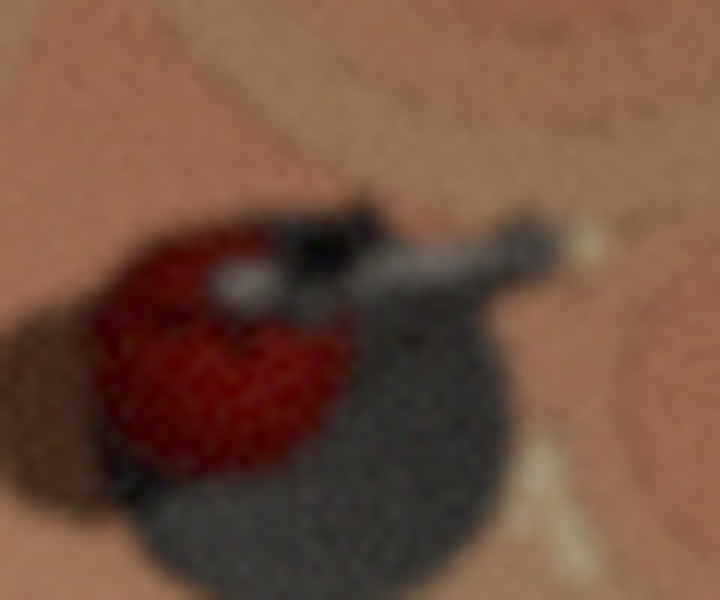

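```bash
python3 - <<'E'
from h import *
for k,s,t in [('post',(192.6,119.3),(374.2,185.4)),('pegend',(207.4,129),(348.8,188.8)),('ring',(203.6,127.4),(355,188.4)),('griptop',(201.4,112.3),(360.5,181.5))]:
    print(k,tri({'scene':s,'top':t}), atz('scene',s,.245).round(4),atz('top',t,.245).round(4))
# bar centreline in top image: grey pixels in corridor
for n,(x0,y0,x1,y1),k in [("top",(130,145,290,205),5),("scene",(240,155,360,295),4.5)]:
    im=cv2.imread(f"pics/{n}0.png")[y0:y1,x0:x1]
    cv2.imwrite(f"pics/{n}0r.png",cv2.resize(im,None,fx=k,fy=k,interpolation=cv2.INTER_CUBIC))
    f=cv2.imread(f"pics/{n}0.png"); hsv=cv2.cvtColor(f,cv2.COLOR_BGR2HSV)
    m=((hsv[:,:,1]<60)&(hsv[:,:,2]>60)).astype(np.uint8)*255
    cv2.imwrite(f"pics/{n}0m.png",cv2.resize(m[y0:y1,x0:x1],None,fx=k,fy=k,interpolation=cv2.INTER_NEAREST))
E
```

```text
post (array([ 0.55226729, -0.37712616,  0.24591479]), {'scene': array([-0.3, -0.1]), 'top': array([-0.2,  0.2])}) [ 0.5512 -0.3772  0.245 ] [ 0.5532 -0.3781  0.245 ]
pegend (array([ 0.54166753, -0.30637361,  0.24475524]), {'scene': array([-0., -0.]), 'top': array([-0.,  0.])}) [ 0.5418 -0.3061  0.245 ] [ 0.5417 -0.3064  0.245 ]
ring (array([ 0.5441195 , -0.32483653,  0.24068956]), {'scene': array([0., 0.]), 'top': array([ 0., -0.])}) [ 0.5466 -0.3204  0.245 ] [ 0.5432 -0.3238  0.245 ]
griptop (array([ 0.54819687, -0.32294799,  0.30556652]), {'scene': array([-1. , -0.3]), 'top': array([-0.8,  0.8])}) [ 0.5085 -0.389   0.245 ] [ 0.5635 -0.3397  0.245 ]
```

View pics/top0r.png

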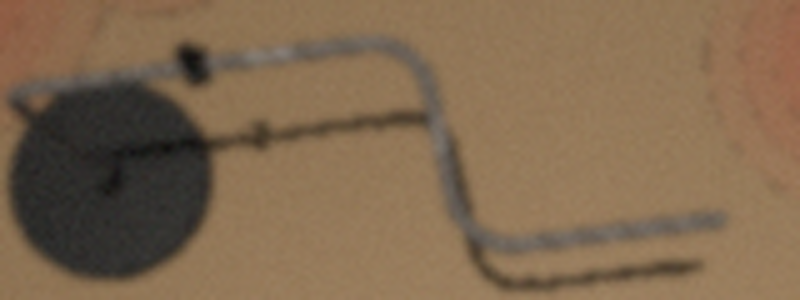

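View pics/top0m.png

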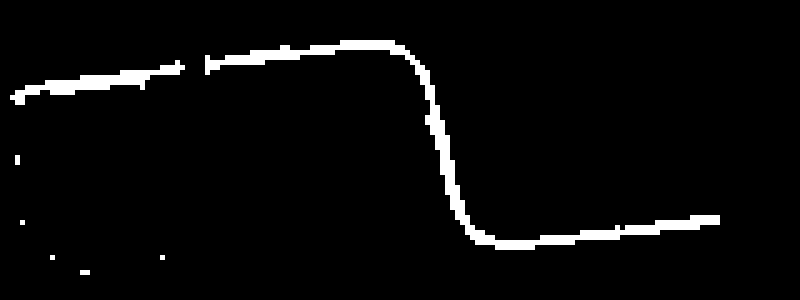

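View pics/scene0m.png

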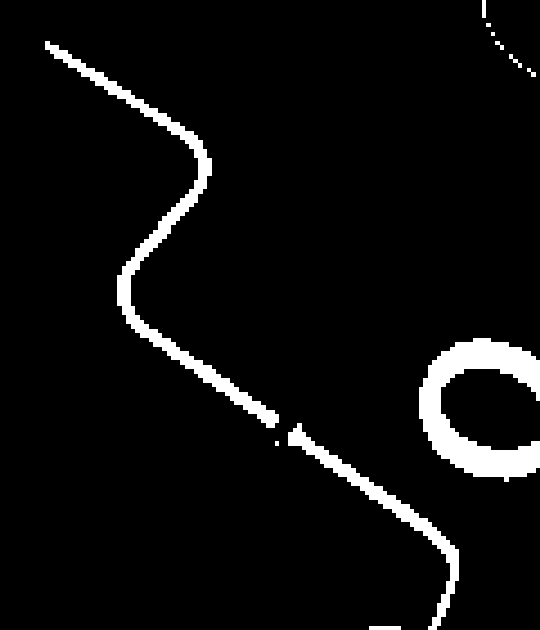

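```bash
cat > rail.py <<'E'
from h import *
from scipy.optimize import least_squares
# p: tipx,tipy,yaw(dir of bar at tip, inward),L3,a1,L2,a2,L1 ; a1<0 turn (clockwise), a2>0
R=0.035
def path(p,ds=0.002,ext=0.0):
    x,y,th,L3,a1,L2,a2,L1=p[:8]
    S=[L3,R*abs(a1),L2,R*abs(a2),L1]
    K=[0,np.sign(a1)/R,0,np.sign(a2)/R,0]
    E=np.cumsum(S); s=np.arange(0,E[-1],ds)
    # analytic per segment
    out=[];pos=np.array([x,y]);t=th;s0=0
    for L,k in zip(S,K):
        q=s[(s>=s0)&(s<s0+L)]-s0
        def at(u):
            u=np.asarray(u,float)
            if k==0: return np.c_[pos[0]+np.cos(t)*u,pos[1]+np.sin(t)*u,t+0*u]
            return np.c_[pos[0]+(np.sin(t+k*u)-np.sin(t))/k,pos[1]-(np.cos(t+k*u)-np.cos(t))/k,t+k*u]
        out.append(at(q)); e=at([L])[0]; pos=e[:2];t=e[2];s0+=L
    return s,np.vstack(out),E
E
cat > fit.py <<'E'
from rail import *
pts={}
for n in ['top','scene']:
    f=cv2.imread(f"pics/{n}0.png"); f=cv2.GaussianBlur(f,(3,3),0.7); hsv=cv2.cvtColor(f,cv2.COLOR_BGR2HSV)
    m=((hsv[:,:,1]<60)&(hsv[:,:,2]>60)).astype(np.uint8)
    k,l,st,_=cv2.connectedComponentsWithStats(m,connectivity=8)
    roi=np.zeros_like(m)
    if n=='top': roi[150:200,134:280]=1
    else: roi[155:278,245:345]=1; roi[225:270,332:345]=0
    v,u=np.nonzero(m*roi)
    if n=='top':
        keep=v<198; keep&=~((u<170)&(v>168)); u,v=u[keep],v[keep]
    pts[n]=np.c_[u,v].astype(float)
    print(n,len(u))
def pd(q,poly):
    a=poly[:-1];b=poly[1:];d=b-a
    t=((q[:,None]-a)*d).sum(-1)/(d*d).sum(-1); t=np.clip(t,0,1)
    return np.linalg.norm(q[:,None]-(a+t[...,None]*d),axis=-1).min(1)
p0=np.array([.536,-.098,np.pi/2+.1,.09,-np.pi/2,.065,np.pi/2,.2,.245])
def seg(p): return path(p,0.003)[1]
def res(p,cams=('top','scene'),z=True):
    P=seg(p); r=[]
    for n in cams:
        poly=proj(n,np.c_[P[:,:2],0*P[:,0]+p[8]])
        r.append(pd(pts[n],poly))
    r=np.concatenate(r)
    return np.r_[r,(p[8]-.245)/.001*3,(abs(p[4])-np.pi/2)/.12,(p[6]-np.pi/2)/.12]
# tips by extents: mask extends ends; add end terms
def res2(p,cams,ends):
    r=res(p,cams); P=seg(p)
    for n,(uv) in ends.items():
        if n in cams: r=np.r_[r,3*(proj(n,np.r_[P[0,:2],p[8]])[0]-uv)]
    return r
ends={'top':np.array([274.6,188.6]),'scene':np.array([249.7,164.5])}
for cams in [('top',),('scene',),('top','scene')]:
    o=least_squares(res2,p0,args=(cams,ends),loss='soft_l1',x_scale=[.01,.01,.1,.01,.1,.01,.1,.01,.001],diff_step=1e-4)
    p=o.x; print(cams,p.round(4),np.degrees(p[[2,4,6]]).round(1),'rms',np.sqrt(np.mean(res(p,cams)**2)).round(2))
np.save('p.npy',p)
for n in ['top','scene']:
    r=pd(pts[n],proj(n,np.c_[seg(p)[:,:2],0*seg(p)[:,0]+p[8]])); print(n,r.mean(),r.max())
    f=cv2.resize(cv2.imread(f"pics/{n}0.png"),None,fx=5,fy=5,interpolation=cv2.INTER_CUBIC)
    q=proj(n,np.c_[seg(p)[:,:2],0*seg(p)[:,0]+p[8]])
    cv2.polylines(f,[np.round((q+.5)*5).astype(int)],False,(0,0,255),1)
    x0,y0,x1,y1={'top':(130,145,290,205),'scene':(240,155,360,275)}[n]
    cv2.imwrite(f"pics/{n}0f.png",f[y0*5:y1*5,x0*5:x1*5])
E
python3 fit.py
```

```text
top 307
scene 468
('top',) [ 0.5376 -0.0972  1.7228  0.1154 -1.4587  0.0666  1.4816  0.1978  0.245 ] [ 98.7 -83.6  84.9] rms 0.79
('scene',) [ 0.537  -0.0937  1.7208  0.1108 -1.4664  0.0647  1.4764  0.2003  0.2451] [ 98.6 -84.   84.6] rms 0.86
('top', 'scene') [ 0.5375 -0.097   1.7222  0.1149 -1.4704  0.065   1.4845  0.2     0.245 ] [ 98.7 -84.2  85.1] rms 0.84
top 0.5634469231828237 8.419186030227213
scene 0.7203926358685747 3.3895647282981742
```

View pics/top0f.png

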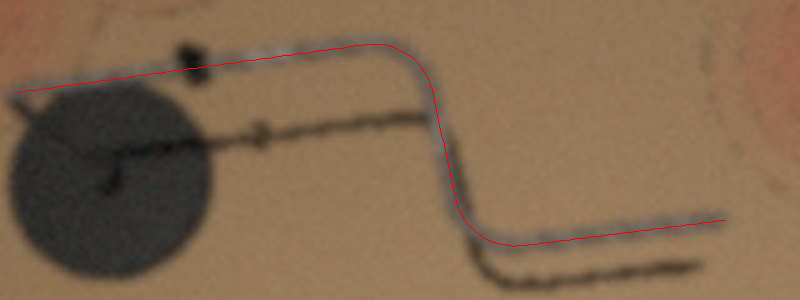

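View pics/scene0f.png

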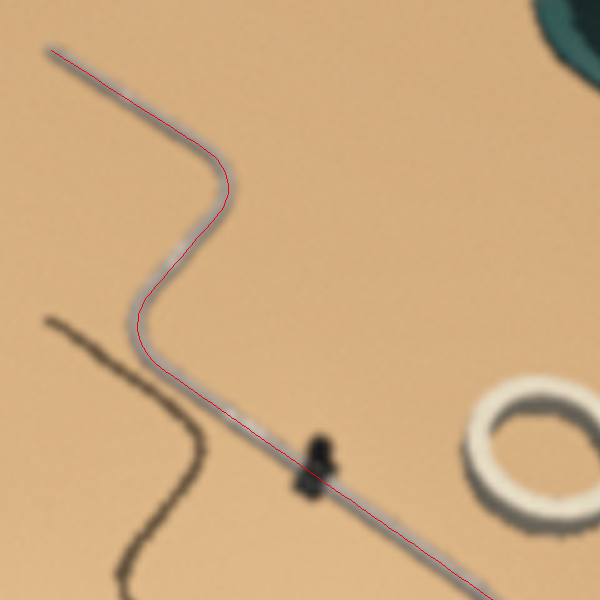

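```bash
cat > mv.py <<'E'
import numpy as np
from scipy.spatial.transform import Rotation as Ro
# tool pose target: pos of TCP, yaw psi of tool y axis in world; x down
def Rt(psi):
    x=np.array([0,0,-1.]); y=np.array([np.cos(psi),np.sin(psi),0]); z=np.cross(x,y); return np.c_[x,y,z]
def rel(p0,R0,p1,R1):
    return np.r_[R0.T@(np.asarray(p1)-p0)/.04, Ro.from_matrix(R0.T@R1).as_rotvec()]
E
python3 - <<'E'
from station import manip
from mv import *
s=manip.get_state(); R0=Ro.from_quat(s['orientation']).as_matrix(); print(R0.round(4)); p0=s['ee_pos']
print(np.degrees(np.arctan2(R0[1,1],R0[0,1])))
th=np.radians(98.8)
for psi in (th-np.pi/2,th+np.pi/2):
    print(rel(p0,R0,[.5447,-.3256,.40],Rt(psi)).round(3))
E
```

```text
[[ 1.000e-04  3.164e-01  9.486e-01]
 [ 1.000e-04  9.486e-01 -3.164e-01]
 [-1.000e+00  1.000e-04  0.000e+00]]
71.5573994646728
[ -4.636 -19.664  15.494   1.095  -0.     -0.   ]
[ -4.636 -19.664  15.494  -2.046   0.     -0.   ]
```

Call:
{"fn": "step_arm", "kwargs": {
  "plan": [-5.9,-11.1,12.9,1.095,0,0,-1,-5.9,-11.1,12.9,1.095,0,0,-1,-5.9,-11.1,12.9,1.095,0,0,-1,-5.9,-11.1,12.9,1.095,0,0,-1,-5.9,-11.1,12.9,1.095,0,0,-1,-5.9,-11.1,12.9,1.095,0,0,-1,-5.9,-11.1,12.9,1.095,0,0,-1,-5.9,-11.1,12.9,1.095,0,0,-1,-5.9,-11.1,12.9,1.095,0,0,-1,-5.9,-11.1,12.9,1.095,0,0,-1,-5.9,-11.1,12.9,1.095,0,0,-1,-5.9,-11.1,12.9,1.095,0,0,-1]
}}

```text
time_s: 4.35
ee_pos: [0.4968, 0.128, 0.4122]
orientation: [0.46, 0.537, -0.46, 0.537]
ft_force: [1.5, 0.3, 0.1]
opening: 0.0921
```

Call:
{"fn": "step_arm", "kwargs": {
  "plan": [-0.9,0.9,2.2,0,0,0,-1,-0.9,0.9,2.2,0,0,0,-1,-0.9,0.9,2.2,0,0,0,-1,-0.9,0.9,2.2,0,0,0,-1,-0.9,0.9,2.2,0,0,0,-1,-0.9,0.9,2.2,0,0,0,-1]
}}

```text
time_s: 4.95
ee_pos: [0.5446, 0.0503, 0.4465]
orientation: [0.459, 0.538, -0.459, 0.537]
ft_force: [-0.3, 0.3, -0.3]
opening: 0.0923
```

```bash
cat > snap.py <<'E'
import sys,cv2,pickle
from station import manip, read_camera
n,cam=sys.argv[1],sys.argv[2]
s=manip.get_state(); c=read_camera(cam)
cv2.imwrite(f"pics/{n}.png",c["frame"][:,:,::-1]); pickle.dump(s,open(f"pics/{n}.pkl","wb"))
print(s['time_s'],s['ee_pos'],s['orientation'],s['ft_force'],s['torque'],abs(s['qd']).max(),s['opening'])
E
python3 snap.py w1 wrist
```

```text
4.95 [0.54463605 0.05028545 0.44649396] [ 0.45907474  0.53809511 -0.45944768  0.53722609] [-0.27767246  0.29929186 -0.29536516] [-0.0751084   0.0512027  -0.02570889] 0.005025318768293719 0.09229297940303224
```

View pics/w1.png

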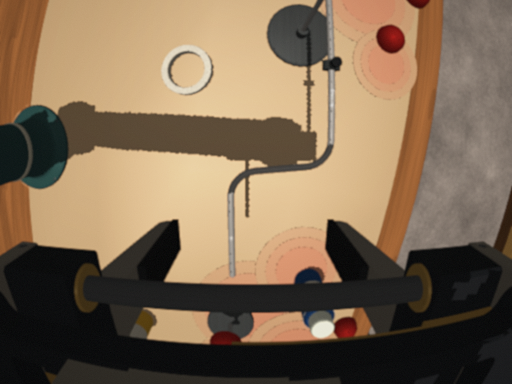

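```bash
cat >> h.py <<'E'
import pickle
from scipy.spatial.transform import Rotation as Ro
WF,WCX,WCY=297.3186396354542,252.47394374649622,194.2169103387501
MT=np.array([[0.00025009497599139244,-0.24741488896634248,0.9689095985541024,-0.17029023460531992],[0.9999999613094213,-5.612967044855221e-05,-0.00027245295421846505,0.0007488423246312381],[0.0001217934938776411,0.9689096292055462,0.2474148653559691,-0.06951710466877649],[0,0,0,1]])
def wpose(st):
    T=np.eye(4);T[:3,:3]=Ro.from_quat(st['orientation']).as_matrix();T[:3,3]=st['ee_pos'];return T@MT
def wproj(st,X):
    T=wpose(st); p=(np.atleast_2d(X)-T[:3,3])@T[:3,:3]
    rr=np.hypot(p[:,0],p[:,1]); a=np.arctan2(rr,p[:,2]); k=WF*a/np.maximum(rr,1e-9)
    return np.c_[WCX+k*p[:,0],WCY+k*p[:,1]]
def wray(st,uv):
    T=wpose(st); d=np.array(uv)-[WCX,WCY]; r=np.hypot(*d); a=r/WF
    v=np.r_[np.sin(a)*d/max(r,1e-9),np.cos(a)]
    return T[:3,3],T[:3,:3]@v
def watz(st,uv,z):
    o,d=wray(st,uv); return o+d*(z-o[2])/d[2]
E
cat > ov.py <<'E'
import sys
from rail import *
n=sys.argv[1]; x0,y0,x1,y1=map(int,sys.argv[2:6]); k=int(sys.argv[6])
st=pickle.load(open(f"pics/{n}.pkl","rb")); p=np.load(sys.argv[7] if len(sys.argv)>7 else 'p.npy')
P=path(p,.002)[1]; z=p[8]
f=cv2.resize(cv2.imread(f"pics/{n}.png"),None,fx=k,fy=k,interpolation=cv2.INTER_CUBIC)
q=wproj(st,np.c_[P[:,:2],0*P[:,0]+z])
cv2.polylines(f,[np.round((q+.5)*k).astype(int)],False,(0,0,255),1)
cv2.imwrite(f"pics/{n}_ov.png",f[y0*k:y1*k,x0*k:x1*k])
E
python3 ov.py w1 200 20 380 290 2; python3 - <<'E'
import cv2
f=cv2.imread('pics/w1.png')
a=cv2.resize(f[20:180,220:350],None,fx=3.5,fy=3.5,interpolation=cv2.INTER_CUBIC)
cv2.imwrite('pics/w1a.png',a)
E
```

```text
(no output)
```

View pics/w1_ov.png

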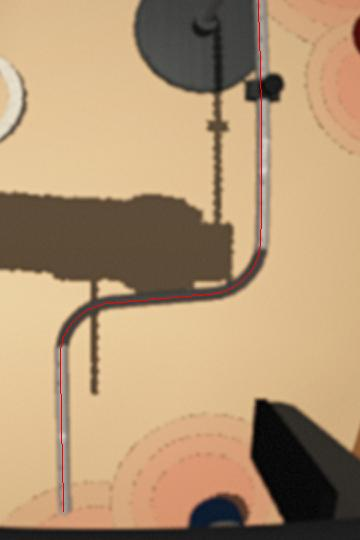

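View pics/w1a.png

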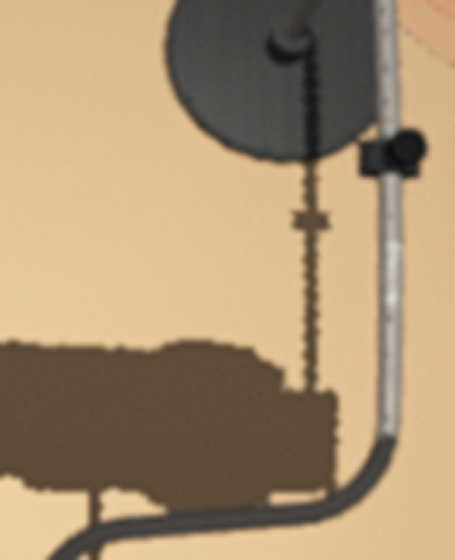

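```bash
cat > fitw.py <<'E'
from rail import *
from scipy.ndimage import map_coordinates as mc
def centers(img,q,half=8,valid=None):
    f=cv2.GaussianBlur(img,(3,3),0.6).astype(float); B,G,Rr=f[...,0],f[...,1],f[...,2]
    ch=(Rr-B)/(Rr+B+10)
    t=np.gradient(q,axis=0); t/=np.linalg.norm(t,axis=1)[:,None]; nrm=np.c_[-t[:,1],t[:,0]]
    o=np.arange(-half,half+.01,.25)
    out=[];ok=[]
    for c,n in zip(q,nrm):
        s=mc(ch,[c[1]+o*n[1],c[0]+o*n[0]],order=1,mode='nearest')
        bg=np.median(np.r_[s[:12],s[-12:]]); w=np.clip(bg-s,0,None)
        thr=0.5*w.max(); 
        # region over threshold nearest center
        m=w>thr; 
        if w.max()<0.08: out.append(0);ok.append(False);continue
        lab=np.flatnonzero(m); i0=lab[np.argmin(abs(o[lab]))]
        a=i0
        while a>0 and m[a-1]: a-=1
        b=i0
        while b<len(o)-1 and m[b+1]: b+=1
        ok.append(a>0 and b<len(o)-1); out.append((o[a]+o[b])/2)
    return np.array(out),np.array(ok),nrm
if __name__=='__main__':
    n='w1'; st=pickle.load(open(f"pics/{n}.pkl","rb")); img=cv2.imread(f"pics/{n}.png"); p=np.load('p.npy')
    for it in range(3):
        s,P,E=path(p,.004); q=wproj(st,np.c_[P[:,:2],0*P[:,0]+.245])
        d,ok,nr=centers(img,q)
        ok&=(q[:,1]>72)&(q[:,1]<272)
        ok&=s>.004
        tgt=(q+d[:,None]*nr)[ok]
        print(it,ok.sum(),abs(d[ok]).mean().round(2))
        def pd(Q,poly):
            a=poly[:-1];b=poly[1:];D=b-a
            t=((Q[:,None]-a)*D).sum(-1)/(D*D).sum(-1); t=np.clip(t,0,1)
            return np.linalg.norm(Q[:,None]-(a+t[...,None]*D),axis=-1).min(1)
        def res(v):
            P=path(v,.002)[1]; return np.r_[pd(tgt,wproj(st,np.c_[P[:,:2],0*P[:,0]+.245])),50*(v[0:1]*np.cos(v[2])+v[1]*np.sin(v[2])-(p[0]*np.cos(v[2])+p[1]*np.sin(v[2])))]
        o=least_squares(res,p[:8],loss='soft_l1',f_scale=.4,x_scale=[.01,.01,.1,.01,.1,.01,.1,.01],diff_step=1e-4)
        p=np.r_[o.x,.245]
    print(p.round(4),np.degrees(p[[2,4,6]]).round(1)); print(path(p,.002)[2].round(4))
    print(s[ok].round(3)); print(d[ok].round(1)); np.save('pw.npy',p)
E
python3 fitw.py; python3 ov.py w1 220 60 350 200 5 pw.npy
```

```text
0 91 0.73
1 91 0.09
2 91 0.1
[ 0.5379 -0.0932  1.7217  0.1117 -1.4723  0.0652  1.4847  0.2     0.245 ] [ 98.6 -84.4  85.1]
[0.1117 0.1632 0.2284 0.2804 0.4804]
[0.008 0.012 0.016 0.02  0.024 0.028 0.032 0.036 0.04  0.044 0.048 0.052
 0.056 0.06  0.064 0.068 0.072 0.076 0.08  0.084 0.088 0.092 0.096 0.1
 0.104 0.108 0.112 0.116 0.12  0.124 0.128 0.132 0.136 0.14  0.144 0.148
 0.152 0.156 0.16  0.164 0.168 0.172 0.176 0.18  0.184 0.188 0.192 0.196
 0.2   0.204 0.208 0.212 0.216 0.22  0.224 0.228 0.232 0.236 0.24  0.244
 0.248 0.252 0.256 0.26  0.264 0.268 0.272 0.276 0.28  0.284 0.288 0.292
 0.296 0.3   0.304 0.308 0.312 0.316 0.32  0.324 0.328 0.332 0.336 0.34
 0.344 0.348 0.352 0.356 0.36  0.364 0.368]
[ 0.1  0.   0.   0.   0.   0.   0.1  0.1  0.1  0.   0.  -0.1 -0.1  0.1
  0.1  0.1  0.  -0.1 -0.1 -0.1  0.   0.   0.  -0.1 -0.1 -0.1 -0.1 -0.1
  0.2  0.   0.  -0.1  0.1  0.   0.1  0.2  0.4 -0.1  0.2  0.   0.   0.
  0.  -0.1 -0.4 -0.4 -0.2 -0.2 -0.4 -0.2 -0.1 -0.1 -0.1  0.2  0.2  0.4
  0.4  0.4  0.  -0.2  0.1  0.1  0.1  0.   0.1 -0.1  0.  -0.1  0.   0.
  0.   0.   0.   0.   0.   0.   0.   0.   0.   0.   0.   0.   0.   0.
  0.1  0.   0.   0.   0.   0.  -0.1]
```

View pics/w1_ov.png

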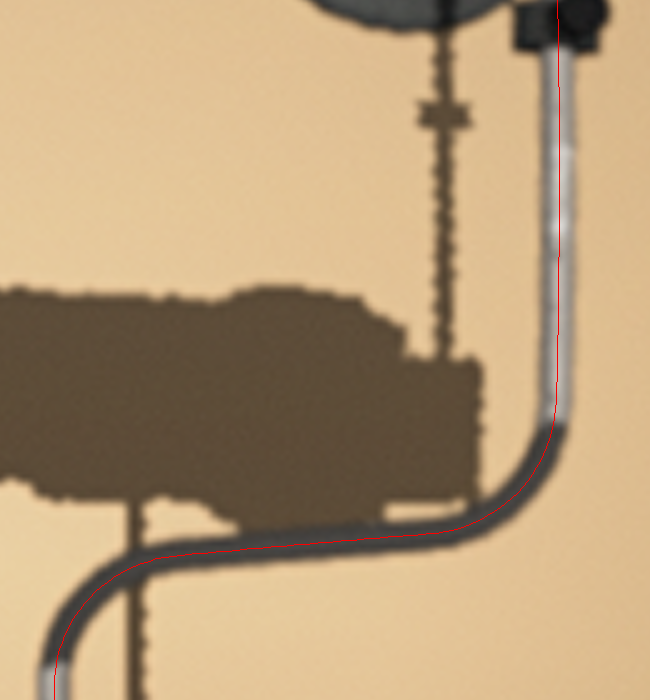

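```bash
python3 - <<'E'
from rail import *
st=pickle.load(open("pics/w1.pkl","rb")); p=np.load('pw.npy')
s,P,E=path(p,.001)
for nm,uv in [('tip',(231.9,276)),('stopface',(331.8,70))]:
    X=watz(st,uv,.245); X2=watz(st,uv,.2565); 
    i=np.argmin(np.hypot(*(P[:,:2]-X[:2]).T)); j=np.argmin(np.hypot(*(P[:,:2]-X2[:2]).T)); print(nm,X,X2,s[i],s[j])
print(wpose(st)[:3,3])
f=cv2.imread('pics/w1.png'); cv2.imwrite('pics/w1t.png',cv2.resize(f[240:300,200:270],None,fx=9,fy=9,interpolation=cv2.INTER_CUBIC))
E
```

```text
tip [ 0.538785   -0.09839099  0.245     ] [ 0.53865948 -0.09166747  0.2565    ] 0.0 0.001
stopface [0.62252868 0.20065899 0.245     ] [0.61981308 0.19813331 0.2565    ] 0.37 0.368
[0.53472653 0.11899739 0.6168243 ]
```

View pics/w1t.png

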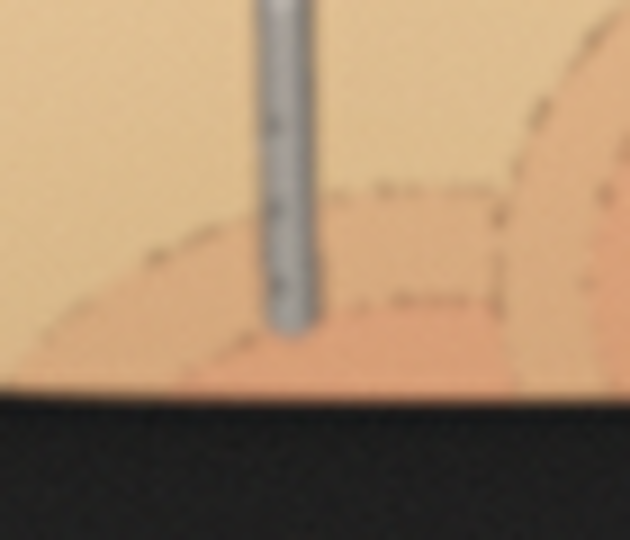

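Call:
{"fn": "step_arm", "kwargs": {
  "plan": [0.7,-1.2,7.65,0,0,0,-1,0.7,-1.2,7.65,0,0,0,-1,0.7,-1.2,7.65,0,0,0,-1,0.7,-1.2,7.65,0,0,0,-1,0.7,-1.2,7.65,0,0,0,-1,0.7,-1.2,7.65,0,0,0,-1,0.7,-1.2,7.65,0,0,0,-1,0.7,-1.2,7.65,0,0,0,-1,0.7,-1.2,7.65,0,0,0,-1,0.7,-1.2,7.65,0,0,0,-1]
}}

```text
time_s: 6.0
ee_pos: [0.5458, -0.2586, 0.4191]
orientation: [0.459, 0.538, -0.459, 0.538]
ft_force: [-0.5, 0.3, -0.3]
opening: 0.0916
```

```bash
python3 snap.py w2 wrist; python3 - <<'E'
import cv2
f=cv2.imread('pics/w2.png')
cv2.imwrite('pics/w2a.png',cv2.resize(f[180:384,180:330],None,fx=3,fy=3,interpolation=cv2.INTER_CUBIC))
E
```

```text
6.0 [ 0.54582064 -0.25857044  0.41914238] [ 0.45939803  0.53807593 -0.45854645  0.53773869] [-0.54190989  0.30478982 -0.28428518] [-0.00463889  0.02280932  0.03095252] 0.005610777149587106 0.09163147042360306
```

View pics/w2.png

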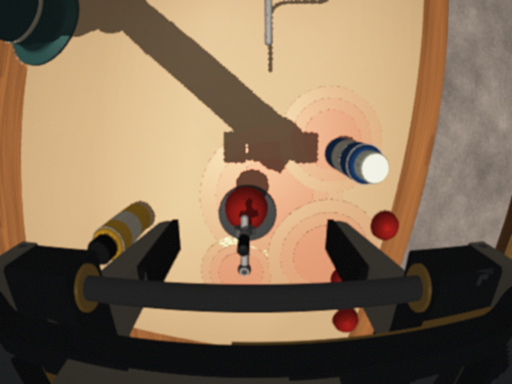

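View pics/w2a.png

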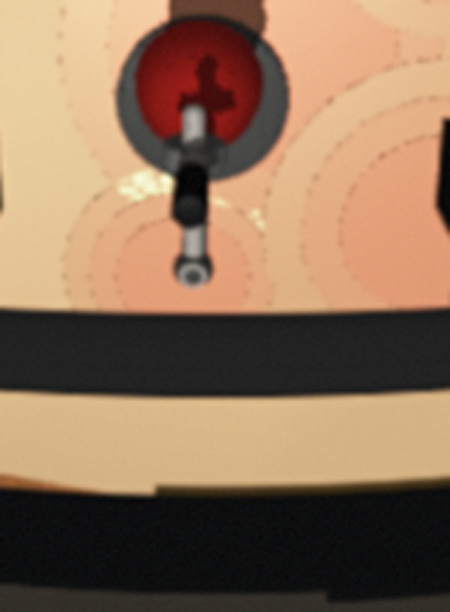

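```bash
python3 - <<'E'
from h import *
st=pickle.load(open("pics/w2.pkl","rb"))
for nm,uv,z in [('pegend',(245,215.3),.245),('ring',(244.7,230.5),.249),('griptop',(243.3,248.5),.3033),('post',(244.3,270),.245),('w0',(244.5,232),.256)]:
    print(nm,watz(st,uv,z).round(4))
E
```

```text
pegend [ 0.5446 -0.3041  0.245 ]
ring [ 0.5471 -0.3223  0.249 ]
griptop [ 0.5468 -0.3217  0.3033]
post [ 0.555  -0.3792  0.245 ]
w0 [ 0.5469 -0.3215  0.256 ]
```

Call:
{"fn": "step_arm", "kwargs": {
  "plan": [0.8,-0.21,1.57,0,0,0,-1,1.48,-0.21,1.57,0,0,0,-1,1.48,-0.21,1.57,0,0,0,-1,1.48,-0.21,1.57,0,0,0,-1,1.48,-0.21,1.57,0,0,0,-1]
}}

```text
time_s: 6.55
ee_pos: [0.5475, -0.3231, 0.3616]
orientation: [0.46, 0.537, -0.459, 0.538]
ft_force: [0.1, 0.6, -0.3]
opening: 0.092
```

```bash
python3 snap.py w3 wrist; python3 - <<'E'
import cv2
f=cv2.imread('pics/w3.png')
cv2.imwrite('pics/w3a.png',cv2.resize(f[160:300,150:360],None,fx=3.6,fy=3.6,interpolation=cv2.INTER_CUBIC))
E
```

```text
6.55 [ 0.54753346 -0.32312595  0.3615566 ] [ 0.4598686   0.53692285 -0.45878742  0.53828322] [ 0.12524995  0.59817949 -0.27823217] [-0.03099059  0.02515362 -0.02411512] 0.009047405689308808 0.0919595863240298
```

View pics/w3a.png

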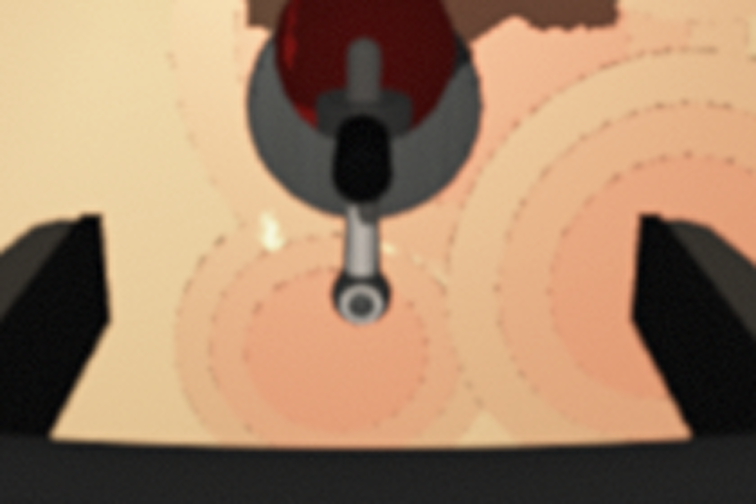

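```bash
python3 - <<'E'
from h import *
st=pickle.load(open("pics/w3.pkl","rb"))
R=Ro.from_quat(st['orientation']).as_matrix(); print(np.degrees(np.arctan2(R[1,1],R[0,1])),R[:,0].round(4))
for nm,uv,z in [('pegend',(250.8,172.5),.245),('ringtop',(251,190),.256),('griptop',(250.6,210),.3033),('post',(250,243.9),.248)]:
    X=watz(st,uv,z); print(nm,X.round(4),(R.T@(X-st['ee_pos'])).round(4))
E
```

```text
8.978880639133715 [ 2.5e-03 -1.0e-04 -1.0e+00]
pegend [ 0.544  -0.3053  0.245 ] [ 0.1165 -0.001  -0.0182]
ringtop [ 0.5466 -0.3201  0.256 ] [ 0.1056 -0.0007 -0.0032]
griptop [ 0.5472 -0.3252  0.3033] [ 0.0583 -0.0008  0.002 ]
post [ 0.5547 -0.379   0.248 ] [ 0.1136 -0.0019  0.0563]
```

Call:
{"fn": "step_arm", "kwargs": {
  "plan": [1.0,-0.02,0,0,0,0,-1,2.0,-0.02,0,0,0,0,-1,2.25,-0.02,0,0,0,0,-1,2.25,-0.02,0,0,0,0,-1,2.25,-0.02,0,0,0,0,0,2.25,-0.02,0,0,0,0,0.4,2.25,-0.02,0,0,0,0,0.6]
}}

```text
time_s: 7.3
ee_pos: [0.5461, -0.3253, 0.2717]
orientation: [0.46, 0.536, -0.46, 0.538]
ft_force: [-0.2, -0.6, -0.5]
opening: 0.0699
```

```bash
python3 snap.py w4 wrist; python3 - <<'E'
import cv2
f=cv2.imread('pics/w4.png')
cv2.imwrite('pics/w4a.png',cv2.resize(f[120:300,150:360],None,fx=3.3,fy=3.3,interpolation=cv2.INTER_CUBIC))
E
```

```text
7.3 [ 0.54605551 -0.32527001  0.27167375] [ 0.46038732  0.53603181 -0.45974079  0.53791432] [-0.16971288 -0.60843053 -0.48847352] [-0.08244329  0.06187388 -0.01840363] 0.00894545592025493 0.06985329558447335
```

View pics/w4a.png

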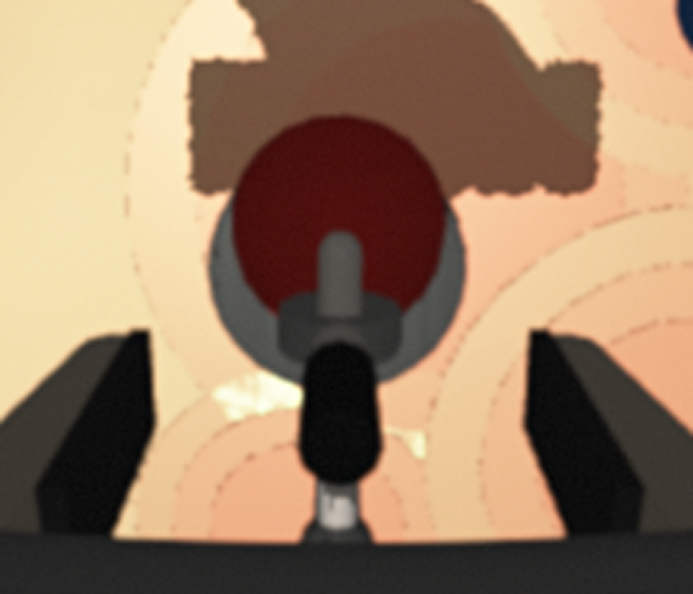

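```bash
python3 - <<'E'
from h import *
st=pickle.load(open("pics/w4.pkl","rb"))
R=Ro.from_quat(st['orientation']).as_matrix()
for nm,uv,z in [('griptop',(253,253),.3033),('gripedge',(253,266),.3033),('ringtop-front',(253,223),.2567),('pegend',(253,192),.247)]:
    X=watz(st,uv,z); print(nm,X.round(4),(R.T@(X-st['ee_pos'])).round(4))
E
```

```text
griptop [ 0.5465 -0.3222  0.3033] [-0.0316  0.001  -0.0029]
gripedge [ 0.5477 -0.3297  0.3033] [-0.0316  0.001   0.0047]
ringtop-front [ 0.5467 -0.3226  0.2567] [ 0.015   0.001  -0.0026]
pegend [ 0.5439 -0.3041  0.247 ] [ 0.0246  0.001  -0.0213]
```

Call:
{"fn": "step_arm", "kwargs": {
  "plan": [0,0,-0.06,0,0,0,0.6,0,0,-0.06,0,0,0,1,0,0,-0.06,0,0,0,1,0,0,-0.06,0,0,0,1,0,0,-0.06,0,0,0,1,0,0,-0.06,0,0,0,1,0,0,-0.06,0,0,0,1,0,0,-0.06,0,0,0,1]
}}

```text
time_s: 8.15
ee_pos: [0.5451, -0.3224, 0.2699]
orientation: [0.46, 0.537, -0.46, 0.537]
ft_force: [0.2, -0.2, -0.4]
opening: 0.0128
```

```bash
python3 snap.py w5 wrist; python3 - <<'E'
import cv2
f=cv2.imread('pics/w5.png')
cv2.imwrite('pics/w5a.png',cv2.resize(f[120:300,150:360],None,fx=3.3,fy=3.3,interpolation=cv2.INTER_CUBIC))
E
```

```text
8.15 [ 0.54512792 -0.32236938  0.26993632] [ 0.46013455  0.53688312 -0.46003266  0.53703134] [ 0.18660952 -0.21038743 -0.39575636] [-0.06394576 -0.05630355  0.03899436] 0.0012786499348024388 0.01280170161370913
```

View pics/w5a.png

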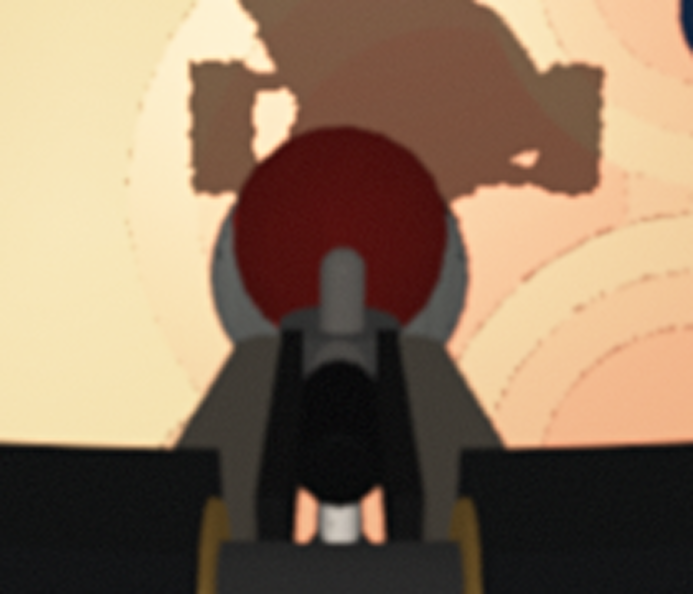

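Call:
{"fn": "step_arm", "kwargs": {
  "plan": [-0.045,0,0,0,0,0,1,-0.045,0,0,0,0,0,1,-0.045,0,-0.05,0,0,0,1,-0.045,0,-0.1,0,0,0,1,-0.045,0,-0.15,0,0,0,1,-0.045,0,-0.2,0,0,0,1]
}}

```text
time_s: 8.8
ee_pos: [0.5437, -0.3142, 0.2717]
orientation: [0.46, 0.537, -0.46, 0.537]
ft_force: [-0.3, -0.6, -1.1]
opening: 0.0136
```

```bash
python3 - <<'E'
from station import manip
s=manip.get_state(); print(s['time_s'],s['ee_pos'].round(4),s['ft_force'].round(2),s['torque'].round(3))
E
```

```text
8.8 [ 0.5437 -0.3142  0.2717] [-0.31 -0.57 -1.1 ] [-0.093  0.075 -0.02 ]
```

Call:
{"fn": "step_arm", "kwargs": {
  "plan": [-0.01,0,-0.1,0,0,0,1,-0.01,0.002,-0.2,0,0,0,1,-0.01,0.003,-0.3,0,0,0,1,-0.01,0.005,-0.4,0,0,0,1,-0.01,0.006,-0.5,0,0,0,1,-0.01,0.007,-0.6,0,0,0,1,-0.01,0.008,-0.7,0,0,0,1,-0.01,0.01,-0.85,0,0,0,1,-0.01,0.01,-1.1,0,0,0,1,-0.01,0.01,-1.5,0,0,0,1,-0.01,0.01,-1.5,0,0,0,1]
}}

```text
time_s: 9.9
ee_pos: [0.5352, -0.2523, 0.2719]
orientation: [0.46, 0.538, -0.459, 0.537]
ft_force: [-0.1, 0.3, -1.7]
opening: 0.0131
```

```bash
python3 snap.py w6 wrist; python3 - <<'E'
import cv2
f=cv2.imread('pics/w6.png')
cv2.imwrite('pics/w6a.png',cv2.resize(f[120:300,150:360],None,fx=3.3,fy=3.3,interpolation=cv2.INTER_CUBIC))
E
```

```text
9.9 [ 0.53524634 -0.25229799  0.27192081] [ 0.45974294  0.53820326 -0.45869072  0.53719317] [-0.11285123  0.31167134 -1.71699143] [ 0.00105688  0.01748911 -0.01489621] 0.02948781046219424 0.013122583602750572
```

View pics/w6a.png

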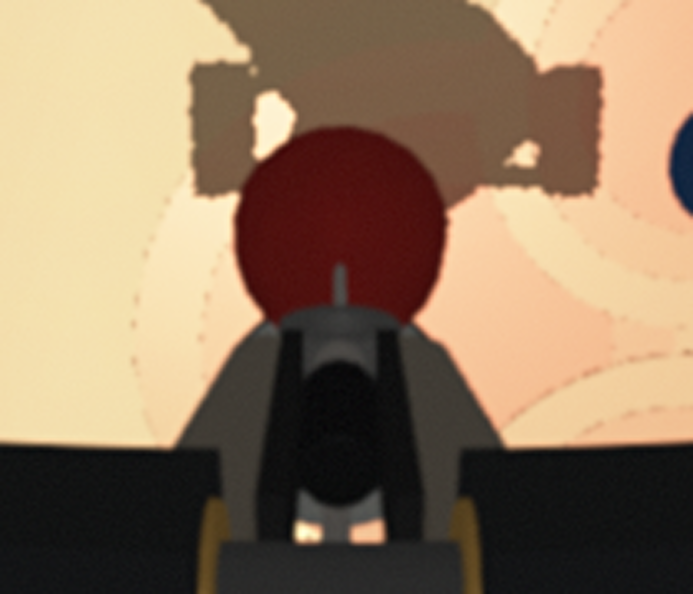

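Call:
{"fn": "step_arm", "kwargs": {
  "plan": [0,0.23,-0.8,0,0,0,1,0,0.45,-1.7,0,0,0,1,0,0.6,-2.5,0,0,0,1,0,0.68,-3.0,0,0,0,1,0,0.68,-3.04,0,0,0,1,0,0.68,-3.04,0,0,0,1,0,0.68,-3.04,0,0,0,1]
}}

```text
time_s: 10.65
ee_pos: [0.5431, -0.1328, 0.2724]
orientation: [0.461, 0.536, -0.461, 0.537]
ft_force: [-0.2, -0.3, -2.3]
opening: 0.013
```

```bash
python3 snap.py w7 wrist; python3 - <<'E'
import cv2
f=cv2.imread('pics/w7.png')
cv2.imwrite('pics/w7a.png',cv2.resize(f[0:300,150:350],None,fx=2,fy=2,interpolation=cv2.INTER_CUBIC))
cv2.imwrite('pics/w7b.png',cv2.resize(f[140:270,190:310],None,fx=5,fy=4.6,interpolation=cv2.INTER_CUBIC))
E
python3 ov.py w7 180 0 330 220 3 pw.npy; python3 - <<'E'
from station import manip
for i in range(3): print(manip.get_state()['ee_pos'])
E
```

```text
10.65 [ 0.54306754 -0.13280193  0.27237235] [ 0.46055289  0.53602794 -0.46090985  0.5367748 ] [-0.18392519 -0.25013426 -2.28270973] [-0.10809025  0.03818832 -0.02125726] 0.006965233444542223 0.012998635908964343
[ 0.54303391 -0.13282538  0.27233091]
[ 0.54303391 -0.13282538  0.27233091]
[ 0.54303391 -0.13282538  0.27233091]
```

View pics/w7_ov.png

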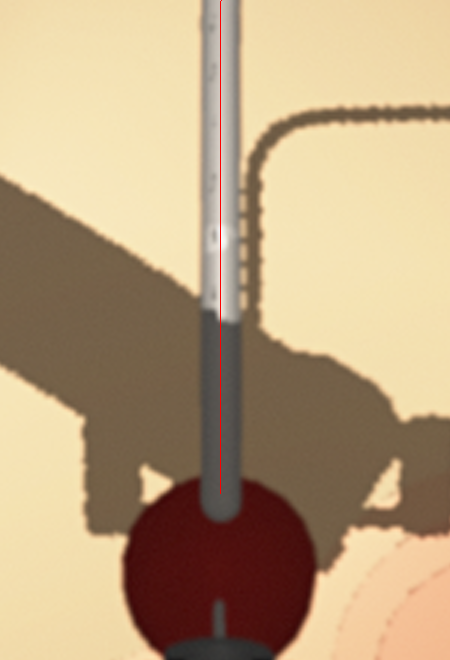

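View pics/w7b.png

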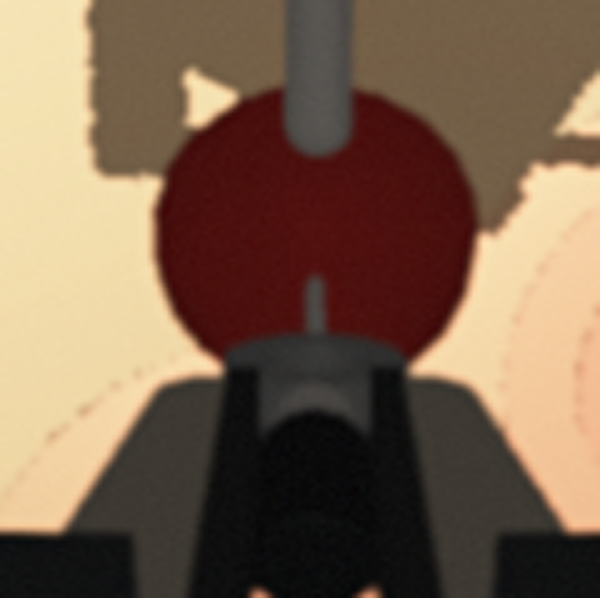

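```bash
python3 - <<'E'
from h import *
st=pickle.load(open("pics/w7.pkl","rb"))
R=Ro.from_quat(st['orientation']).as_matrix(); print(np.degrees(np.arctan2(R[1,1],R[0,1])))
for nm,uv,z in [('tip',(253.8,173.7),.245),('bar',(253.6,0),.245),('barmid',(253.6,80),.245),('griptop',(253.2,250),.3033),('ringfront',(253.2,214),.2567)]:
    X=watz(st,uv,z); print(nm,X.round(4),(R.T@(X-st['ee_pos'])).round(4))
from rail import *
p=np.load('pw.npy');img=cv2.imread('pics/w7.png')
s,P,E=path(p,.005);q=wproj(st,np.c_[P[:,:2],0*P[:,0]+.245])
from fitw import centers
m=(q[:,1]>2)&(q[:,1]<160); print(s[m]); d,ok,n=centers(img,q,half=16); print(d[m],ok[m],q[m][:,1].round())
E
```

```text
8.679451240773801
tip [ 0.5396 -0.0996  0.245 ] [ 0.0273  0.0016 -0.0334]
bar [0.5213 0.0194 0.245 ] [ 0.0272  0.0015 -0.1538]
barmid [ 0.53   -0.0375  0.245 ] [ 0.0273  0.0014 -0.0962]
griptop [ 0.5435 -0.1283  0.3033] [-0.0309  0.0011 -0.0043]
ringfront [ 0.5429 -0.1241  0.2567] [ 0.0157  0.0012 -0.0086]
[0.005 0.01  0.015 0.02  0.025 0.03  0.035 0.04  0.045 0.05  0.055 0.06
 0.065 0.07  0.075 0.08  0.085 0.09  0.095 0.1   0.105 0.11 ]
[0.375 0.375 0.5   0.375 0.5   0.375 0.375 0.5   0.375 0.5   0.375 0.25
 0.25  0.25  0.25  0.25  0.25  0.25  0.    0.125 0.25  0.25 ] [ True  True  True  True  True  True  True  True  True  True  True  True
  True  True  True  True  True  True  True  True  True  True] [157. 149. 142. 134. 127. 119. 112. 104.  97.  89.  82.  74.  67.  60.
  53.  46.  38.  32.  25.  18.  11.   5.]
```

Call:
{"fn": "step_arm", "kwargs": {
  "plan": [0.006,0.01,-0.15,0,0,0,1,0.006,0.01,-0.3,0,0,0,1,0.006,0.01,-0.45,0,0,0,1,0.006,0.01,-0.55,0,0,0,1,0.006,0.01,-0.62,0,0,0,1,0.006,0.01,-0.68,0,0,0,1,0.006,0.01,-0.74,0,0,0,1]
}}

```text
time_s: 11.4
ee_pos: [0.5391, -0.1013, 0.272]
orientation: [0.46, 0.537, -0.46, 0.537]
ft_force: [0.2, 0.2, -2.0]
opening: 0.013
```

```bash
python3 snap.py w8 wrist; python3 - <<'E'
import cv2
f=cv2.imread('pics/w8.png')
cv2.imwrite('pics/w8b.png',cv2.resize(f[140:270,190:310],None,fx=5,fy=4.6,interpolation=cv2.INTER_CUBIC))
E
```

```text
11.4 [ 0.53908711 -0.10126475  0.27196179] [ 0.46008733  0.53692359 -0.46001697  0.53704477] [ 0.24973297  0.1825488  -1.99287739] [-0.04306675  0.06919537  0.0106287 ] 0.05431924049256156 0.013049291633191816
```

View pics/w8b.png

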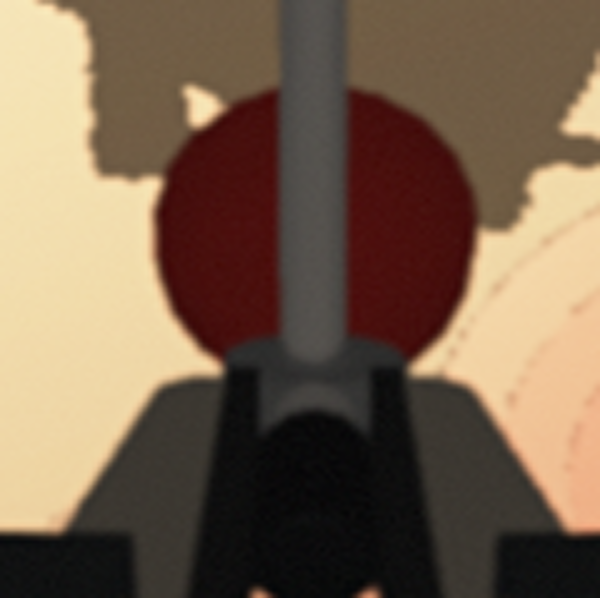

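Call:
{"fn": "step_arm", "kwargs": {
  "plan": [0,-0.008,-0.05,0,0,0,1,0,-0.008,-0.1,0,0,0,1,0,-0.008,-0.15,0,0,0,1,0,-0.008,-0.2,0,0,0,1,0,-0.008,-0.2,0,0,0,1]
}}

```text
time_s: 11.95
ee_pos: [0.5375, -0.0932, 0.2719]
orientation: [0.46, 0.537, -0.46, 0.537]
ft_force: [0.5, -0.1, -1.6]
opening: 0.013
```

```bash
python3 snap.py w9 wrist; python3 - <<'E'
import cv2
f=cv2.imread('pics/w9.png')
cv2.imwrite('pics/w9b.png',cv2.resize(f[140:270,190:310],None,fx=5,fy=4.6,interpolation=cv2.INTER_CUBIC))
E
```

```text
11.95 [ 0.53752509 -0.09323246  0.27185613] [ 0.46002815  0.53710725 -0.45991238  0.5370014 ] [ 0.49628784 -0.10302135 -1.6260936 ] [-0.01139552  0.04488795  0.07115397] 0.005920295381108647 0.012989112540670289
```

View pics/w9b.png

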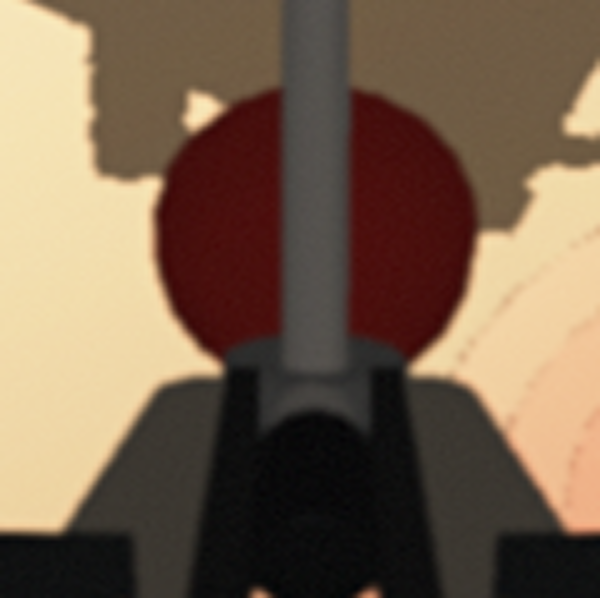

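```bash
python3 - <<'E'
import cv2,numpy as np
f=cv2.imread('pics/w9.png')
a=np.clip(f[200:290,215:295].astype(float)*2.2,0,255).astype(np.uint8)
cv2.imwrite('pics/w9c.png',cv2.resize(a,None,fx=7,fy=6.5,interpolation=cv2.INTER_CUBIC))
E
```

```text
(no output)
```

View pics/w9c.png

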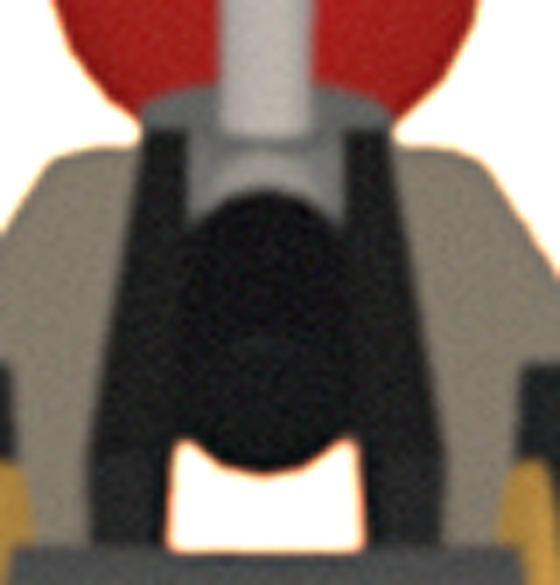

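```bash
python3 - <<'E'
from h import *
st=pickle.load(open("pics/w9.pkl","rb"))
R=Ro.from_quat(st['orientation']).as_matrix(); print(np.degrees(np.arctan2(R[1,1],R[0,1])))
for nm,uv,z in [('griptop',(252.9,261.7),.305),('gripedge',(252.9,272.3),.305),('ringfronttop',(252.9,220.8),.2585)]:
    X=watz(st,uv,z); print(nm,X.round(4),(R.T@(X-st['ee_pos'])).round(4))
E
```

```text
8.841953514400625
griptop [ 0.5386 -0.0944  0.305 ] [-0.0331  0.0009  0.0014]
gripedge [ 0.5396 -0.1007  0.305 ] [-0.0331  0.0009  0.0077]
ringfronttop [ 0.5378 -0.0885  0.2585] [ 0.0134  0.001  -0.0047]
```

Call:
{"fn": "step_arm", "kwargs": {
  "plan": [0,0,-0.08,0,0,0,1,0,0,-0.16,0,0,0,1,0,0.001,-0.25,0,0,0,1,0,0.001,-0.35,0,0,0,1,0,0.001,-0.45,0,0,0,1,0,0.001,-0.55,0,0,0,1,0,0.002,-0.65,0,0,0,1,0,0.002,-0.75,0,0,0,1,0,0.002,-0.85,0,0,0,1,0,0.002,-0.95,0,0,0,1,0,0.003,-1.05,0,0,0,1,0,0.003,-1.05,0,0,0,1]
}}

```text
time_s: 13.2
ee_pos: [0.5312, -0.0513, 0.2718]
orientation: [0.46, 0.537, -0.46, 0.537]
ft_force: [0.3, -0.1, -1.2]
opening: 0.0134
```

```bash
cat > chk.py <<'E'
import sys,subprocess
n=sys.argv[1]
subprocess.run(['python3','snap.py',n,'wrist'])
import cv2,numpy as np
f=cv2.imread(f'pics/{n}.png')
a=np.clip(f[0:275,160:345].astype(float)*1.5,0,255).astype(np.uint8)
cv2.imwrite(f'pics/{n}b.png',cv2.resize(a,None,fx=4,fy=2.18*1,interpolation=cv2.INTER_CUBIC) if 0 else cv2.resize(a,None,fx=2.9,fy=2.15,interpolation=cv2.INTER_CUBIC))
b=np.clip(f[150:235,205:300].astype(float)*2,0,255).astype(np.uint8)
cv2.imwrite(f'pics/{n}c.png',cv2.resize(b,None,fx=7,fy=7,interpolation=cv2.INTER_CUBIC))
from rail import *
st=pickle.load(open(f"pics/{n}.pkl","rb")); p=np.load('pw.npy'); s,P,E=path(p,.001)
R=Ro.from_quat(st['orientation']).as_matrix(); psi=np.arctan2(R[1,1],R[0,1])
i=np.argmin(np.hypot(*(P[:,:2]-st['ee_pos'][:2]).T)); e=st['ee_pos'][:2]-P[i,:2]; t=P[i,2]
print('s',s[i],'lat(right of travel) mm',1e3*(e@[np.sin(t),-np.cos(t)]).round(5),'psi',np.degrees(psi).round(2),'want',np.degrees(t).round(2)-90, 'tool force',(R.T@st['ft_force']).round(2),'tool torque',(R.T@st['torque']).round(3))
E
python3 chk.py a1
```

```text
13.2 [ 0.5311631  -0.05130375  0.27181758] [ 0.45987022  0.53730034 -0.45974632  0.5370857 ] [ 0.28115468 -0.08941054 -1.20496664] [-0.04606921 -0.00770125  0.07884054] 0.009150498547334608 0.013403008192326302
s 0.042 lat(right of travel) mm -0.4 psi 8.88 want 8.64 tool force [1.2  0.26 0.13] tool torque [-0.079 -0.047  0.   ]
```

View pics/a1c.png

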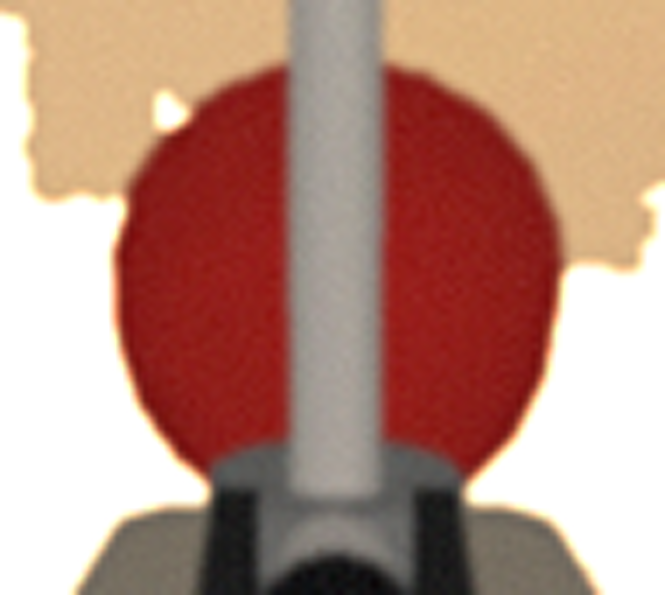

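Call:
{"fn": "step_arm", "kwargs": {
  "plan": [-0.005,0,-0.08,0,0,0,1,-0.01,0,-0.2,0,0,0,1,-0.01,0.001,-0.32,0,0,0,1,-0.01,0.001,-0.44,0,0,0,1,-0.01,0.001,-0.56,0,0,0,1,-0.01,0.002,-0.68,0,0,0,1,-0.01,0.002,-0.8,0,0,0,1,-0.01,0.003,-0.92,0,0,0,1,-0.01,0.003,-1.04,0,0,0,1,-0.01,0.004,-1.16,0,0,0,1,-0.01,0.004,-1.25,0,0,0,1,-0.01,0.004,-1.3,0,0,0,1]
}}

```text
time_s: 14.45
ee_pos: [0.5233, -0.0002, 0.2723]
orientation: [0.46, 0.537, -0.46, 0.537]
ft_force: [0.2, -0.3, -2.4]
opening: 0.0132
```

```bash
python3 chk.py a2
```

```text
14.45 [ 5.23339339e-01 -2.02553183e-04  2.72284851e-01] [ 0.45998618  0.53708721 -0.45993184  0.53704073] [ 0.20812716 -0.31341246 -2.44885535] [-0.01119932  0.0258656   0.00511108] 0.03898050071265269 0.013210065015437615
s 0.094 lat(right of travel) mm -0.46 psi 8.84 want 8.64 tool force [2.45 0.16 0.34] tool torque [-0.005 -0.007 -0.027]
```

View pics/a2b.png

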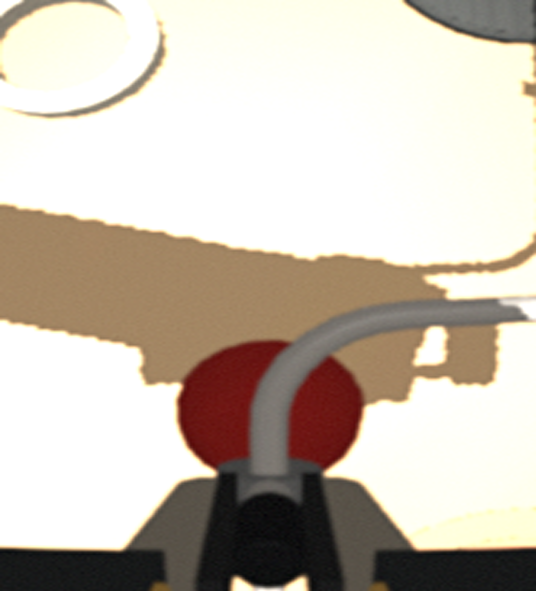

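```bash
python3 ov.py a2 200 60 430 220 3 pw.npy
```

```text
(no output)
```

View pics/a2_ov.png

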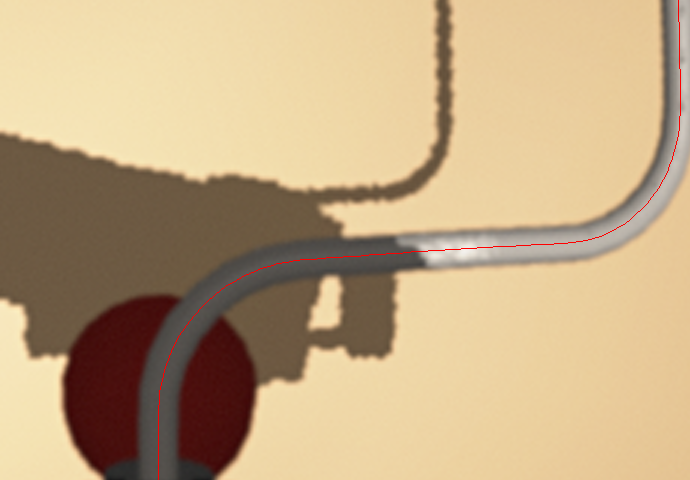

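```bash
cat > fit2.py <<'E'
from rail import *
from fitw import centers
p=np.load('pw.npy')
V=[(n,pickle.load(open(f"pics/{n}.pkl","rb")),cv2.imread(f"pics/{n}.png")) for n in ['w1','w7','a1','a2']]
lim={'w1':(72,268),'w7':(3,165),'a1':(3,200),'a2':(3,205)}
def pd(Q,poly):
    a=poly[:-1];b=poly[1:];D=b-a
    t=((Q[:,None]-a)*D).sum(-1)/(D*D).sum(-1); t=np.clip(t,0,1)
    return np.linalg.norm(Q[:,None]-(a+t[...,None]*D),axis=-1).min(1)
for it in range(3):
    T=[]
    for n,st,img in V:
        s,P,E=path(p,.003); q=wproj(st,np.c_[P[:,:2],0*P[:,0]+.245])
        d,ok,nr=centers(img,q,half=8 if n=='w1' else 17); ok&=(q[:,1]>lim[n][0])&(q[:,1]<lim[n][1])&(q[:,0]>30)&(q[:,0]<480)
        ok&=abs(d)<6
        T.append((q+d[:,None]*nr)[ok]); print(n,ok.sum(),abs(d[ok]).mean().round(2),end=' ')
    def res(v):
        P=path(v[:8],.003)[1]; X=np.c_[P[:,:2],0*P[:,0]+.245]
        r=[]
        for (n,st,img),t,o in zip(V,T,np.r_[0,0,v[8:14]].reshape(4,2)):
            Y=X.copy(); Y[:,:2]+=o   # per-view pose noise
            r.append(pd(t,wproj(st,Y)))
        return np.r_[np.concatenate(r),v[8:14]/.001,(v[0]*np.cos(v[2])+v[1]*np.sin(v[2])-(p[0]*np.cos(v[2])+p[1]*np.sin(v[2])))*500]
    o=least_squares(res,np.r_[p[:8],np.zeros(6)],loss='soft_l1',f_scale=.4,x_scale=[.01,.01,.1,.01,.1,.01,.1,.01]+[.001]*6,diff_step=1e-4)
    p=np.r_[o.x[:8],.245]; print()
print(p.round(4),np.degrees(p[[2,4,6]]).round(2),path(p)[2].round(4)); print((1e3*o.x[8:]).round(2)); np.save('p2.npy',p)
E
python3 fit2.py
```

```text
w1 120 0.09 w7 38 0.32 a1 82 0.14 a2 83 0.28 Traceback (most recent call last):
  File "fit2.py", line 24, in <module>
    o=least_squares(res,np.r_[p[:8],np.zeros(6)],loss='soft_l1',f_scale=.4,x_scale=[.01,.01,.1,.01,.1,.01,.1,.01]+[.001]*6,diff_step=1e-4)
    return func(*args, **kwargs)
    result = trf(vector_fun.fun, vector_fun.jac, x0, f0, J0, lb, ub, ftol, xtol,
                 gtol, max_nfev, x_scale, loss_function, tr_solver,
                 tr_options.copy(), verbose, callback=callback_wrapped)
    return trf_no_bounds(
        fun, jac, x0, f0, J0, ftol, xtol, gtol, max_nfev, x_scale,
        loss_function, tr_solver, tr_options, verbose, callback=callback)
    f_new = fun(x_new)
    self._update_fun()
    ~~~~~~~~~~~~~~~~^^
    self.f = self.fun_wrapped(xp_copy(self.x))
             ~~~~~~~~~~~~~~~~^^^^^^^^^^^^^^^^^
    return np.atleast_1d(self.fun(x))
                         ~~~~~~~~^^^
    return self.f(x, *self.args, **self.kwargs)
           ~~~~~~^^^^^^^^^^^^^^^^^^^^^^^^^^^^^^
  File "fit2.py", line 22, in res
    r.append(pd(t,wproj(st,Y)))
             ~~^^^^^^^^^^^^^^^
  File "fit2.py", line 9, in pd
    return np.linalg.norm(Q[:,None]-(a+t[...,None]*D),axis=-1).min(1)
           ~~~~~~~~~~~~~~~~~~~~~~~~~~~~~~~~~~~~~~~~~~~~~~~~~~~~~~~^^^
    return umr_minimum(a, axis, None, out, keepdims, initial, where)
ValueError: zero-size array to reduction operation minimum which has no identity
```

```bash
cat > gen.py <<'E'
# gen.py s0 psi0deg ds1,ds2,... [dx dy]: rows for ring path on model, relative to pose at s0 with tool yaw psi0
import sys
from rail import *; from mv import Rt,rel
s0=float(sys.argv[1]); psi0=np.radians(float(sys.argv[2])); ss=[float(a) for a in sys.argv[3].split(',')]
latcorr=float(sys.argv[4]) if len(sys.argv)>4 else 0  # correction mm toward right of travel, by end of row 3
zc=float(sys.argv[5]) if len(sys.argv)>5 else 0
p=np.load('pw.npy'); s,P,E=path(p,.0001); 
at=lambda u:np.array([np.interp(u,s,P[:,i]) for i in range(3)])
a=at(s0); R0=Rt(psi0); u=s0; print('E',E.round(4))
out=[]
for i,d in enumerate(ss):
    u+=d/1000; b=at(u); t=b[2]; k=min(1,(i+1)/3)
    c=latcorr/1000*k*np.array([np.sin(t),-np.cos(t)])
    r=rel(np.r_[a[:2],0],R0,np.r_[b[:2]+c,zc/1000*k],Rt(t-np.pi/2))
    out.append(r); print(round(u,4),r[:4].round(3))
    if i and abs(r[3]-out[i-1][3])>.14: print('FAST TURN')
print([x for r in out for x in [*(float(v) for v in r[:3].round(3)),round(float(r[3]),3),0,0,1]])
E
python3 gen.py .094 8.82 3,4,4,4,4,4,4,4,4,4,4,2
```

```text
E [0.1117 0.1632 0.2284 0.2804 0.4804]
0.097 [ 0.     0.    -0.075  0.003]
0.101 [ 0.     0.001 -0.175  0.003]
0.105 [ 0.     0.001 -0.275  0.003]
0.109 [ 0.     0.001 -0.375  0.003]
0.113 [ 0.     0.002 -0.475  0.04 ]
0.117 [ 0.     0.012 -0.574  0.154]
0.121 [ 0.     0.033 -0.672  0.268]
0.125 [ 0.     0.065 -0.767  0.383]
0.129 [ 0.     0.107 -0.857  0.497]
0.133 [ 0.     0.16  -0.942  0.611]
0.137 [ 0.     0.222 -1.021  0.726]
0.139 [ 0.     0.256 -1.057  0.783]
[0.0, 0.0, -0.075, 0.003, 0, 0, 1, 0.0, 0.001, -0.175, 0.003, 0, 0, 1, 0.0, 0.001, -0.275, 0.003, 0, 0, 1, 0.0, 0.001, -0.375, 0.003, 0, 0, 1, 0.0, 0.002, -0.475, 0.04, 0, 0, 1, 0.0, 0.012, -0.574, 0.154, 0, 0, 1, 0.0, 0.033, -0.672, 0.268, 0, 0, 1, 0.0, 0.065, -0.767, 0.383, 0, 0, 1, 0.0, 0.107, -0.857, 0.497, 0, 0, 1, 0.0, 0.16, -0.942, 0.611, 0, 0, 1, 0.0, 0.222, -1.021, 0.726, 0, 0, 1, 0.0, 0.256, -1.057, 0.783, 0, 0, 1]
```

Call:
{"fn": "step_arm", "kwargs": {
  "plan": [0,0,-0.075,0,0,0,1,0,0.001,-0.175,0,0,0,1,0,0.001,-0.275,0,0,0,1,0,0.001,-0.375,0.003,0,0,1,0,0.002,-0.475,0.04,0,0,1,0,0.007,-0.525,0.095,0,0,1,0,0.012,-0.574,0.154,0,0,1,0,0.021,-0.624,0.211,0,0,1,0,0.033,-0.672,0.268,0,0,1,0,0.049,-0.72,0.326,0,0,1,0,0.065,-0.767,0.383,0,0,1,0,0.065,-0.767,0.383,0,0,1]
}}

```text
time_s: 15.7
ee_pos: [0.5212, 0.0306, 0.2722]
orientation: [-0.554, -0.44, 0.554, -0.44]
ft_force: [-0.4, -0.1, -1.8]
opening: 0.0131
```

```bash
python3 chk.py a3
```

```text
15.7 [0.5212466  0.03061223 0.27223914] [-0.55375468 -0.43971844  0.55376907 -0.43970817] [-0.38241397 -0.09515535 -1.82049473] [-0.09868194  0.09033163  0.02764578] 0.05219350321179018 0.01314123573256468
s 0.125 lat(right of travel) mm -0.43 psi -13.1 want -13.099999999999994 tool force [ 1.82 -0.35  0.18] tool torque [-0.028 -0.117 -0.066]
```

View pics/a3c.png

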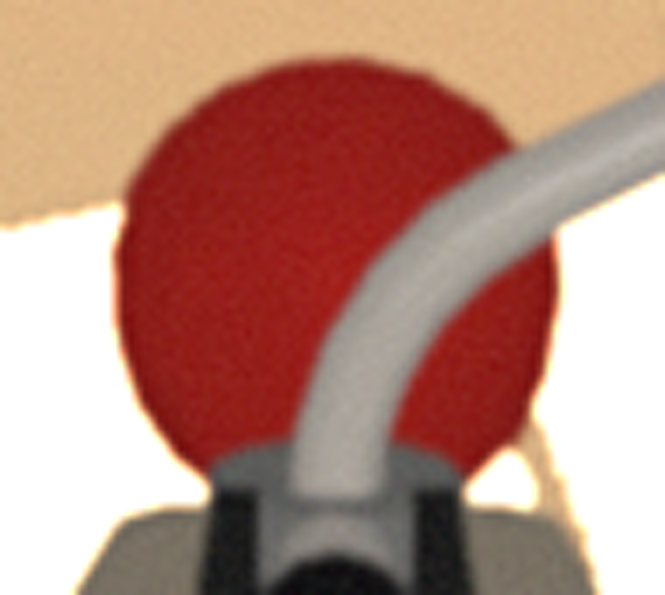

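```bash
python3 gen.py .125 -13.1 3,4,4,4,4,4,4,4,4,4,4,0; 
```

```text
E [0.1117 0.1632 0.2284 0.2804 0.4804]
0.128 [ 0.     0.003 -0.075  0.086]
0.132 [ 0.     0.017 -0.174  0.2  ]
0.136 [ 0.     0.043 -0.27   0.314]
0.14 [ 0.     0.079 -0.364  0.429]
0.144 [ 0.     0.126 -0.452  0.543]
0.148 [ 0.     0.182 -0.534  0.657]
0.152 [ 0.     0.248 -0.61   0.772]
0.156 [ 0.     0.321 -0.678  0.886]
0.16 [ 0.     0.402 -0.736  1.   ]
0.164 [ 0.     0.489 -0.786  1.093]
0.168 [ 0.     0.578 -0.832  1.093]
0.168 [ 0.     0.578 -0.832  1.093]
[0.0, 0.003, -0.075, 0.086, 0, 0, 1, 0.0, 0.017, -0.174, 0.2, 0, 0, 1, 0.0, 0.043, -0.27, 0.314, 0, 0, 1, 0.0, 0.079, -0.364, 0.429, 0, 0, 1, 0.0, 0.126, -0.452, 0.543, 0, 0, 1, 0.0, 0.182, -0.534, 0.657, 0, 0, 1, 0.0, 0.248, -0.61, 0.772, 0, 0, 1, 0.0, 0.321, -0.678, 0.886, 0, 0, 1, 0.0, 0.402, -0.736, 1.0, 0, 0, 1, 0.0, 0.489, -0.786, 1.093, 0, 0, 1, 0.0, 0.578, -0.832, 1.093, 0, 0, 1, 0.0, 0.578, -0.832, 1.093, 0, 0, 1]
```

Call:
{"fn": "step_arm", "kwargs": {
  "plan": [0,0.003,-0.075,0.086,0,0,1,0,0.017,-0.174,0.2,0,0,1,0,0.043,-0.27,0.314,0,0,1,0,0.079,-0.364,0.429,0,0,1,0,0.126,-0.452,0.543,0,0,1,0,0.126,-0.452,0.543,0,0,1]
}}

```text
time_s: 16.35
ee_pos: [0.5304, 0.0469, 0.2722]
orientation: [-0.651, -0.275, 0.651, -0.276]
ft_force: [-0.2, 0.7, -1.3]
opening: 0.0134
```

```bash
python3 chk.py a4;  python3 gen.py .144 -44.2 4,4,4,4,4,4,4,4,0
```

```text
16.35 [0.53043412 0.04693318 0.27219529] [-0.65122901 -0.27527428  0.65131381 -0.2755271 ] [-0.22855501  0.66636116 -1.32217229] [-0.0833187   0.13704934  0.02546257] 0.09283602734876878 0.01343761744157028
s 0.14400000000000002 lat(right of travel) mm -0.15 psi -44.16 want -44.21 tool force [ 1.32 -0.63 -0.32] tool torque [-0.026 -0.155 -0.04 ]
E [0.1117 0.1632 0.2284 0.2804 0.4804]
0.148 [ 0.     0.006 -0.1    0.114]
0.152 [ 0.     0.023 -0.198  0.229]
0.156 [ 0.     0.051 -0.294  0.343]
0.16 [ 0.     0.09  -0.386  0.457]
0.164 [ 0.     0.139 -0.473  0.55 ]
0.168 [ 0.     0.191 -0.559  0.55 ]
0.172 [ 0.     0.243 -0.644  0.55 ]
0.176 [ 0.     0.296 -0.729  0.55 ]
0.176 [ 0.     0.296 -0.729  0.55 ]
[0.0, 0.006, -0.1, 0.114, 0, 0, 1, 0.0, 0.023, -0.198, 0.229, 0, 0, 1, 0.0, 0.051, -0.294, 0.343, 0, 0, 1, 0.0, 0.09, -0.386, 0.457, 0, 0, 1, 0.0, 0.139, -0.473, 0.55, 0, 0, 1, 0.0, 0.191, -0.559, 0.55, 0, 0, 1, 0.0, 0.243, -0.644, 0.55, 0, 0, 1, 0.0, 0.296, -0.729, 0.55, 0, 0, 1, 0.0, 0.296, -0.729, 0.55, 0, 0, 1]
```

View pics/a4c.png

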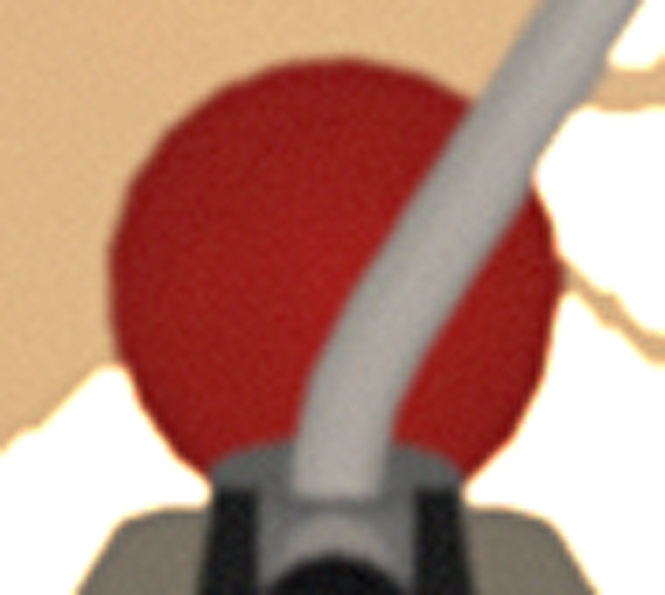

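Call:
{"fn": "step_arm", "kwargs": {
  "plan": [0,0.006,-0.1,0.114,0,0,1,0,0.023,-0.198,0.229,0,0,1,0,0.051,-0.294,0.343,0,0,1,0,0.09,-0.386,0.457,0,0,1,0,0.139,-0.473,0.55,0,0,1,0,0.191,-0.559,0.55,0,0,1,0,0.191,-0.559,0.55,0,0,1]
}}

```text
time_s: 17.1
ee_pos: [0.5516, 0.0573, 0.2722]
orientation: [0.701, 0.089, -0.701, 0.089]
ft_force: [-0.1, -0.1, -1.7]
opening: 0.0136
```

```bash
python3 chk.py a5; python3 ov.py a5 130 0 330 220 3 pw.npy
```

```text
17.1 [0.55161718 0.05727933 0.27222585] [ 0.70149298  0.08904197 -0.70143701  0.08924825] [-0.09147824 -0.13106851 -1.65091866] [-0.04179528  0.11790183  0.00290448] 0.014774084611212372 0.013603438649325901
s 0.168 lat(right of travel) mm 0.32 psi -75.51 want -75.71000000000001 tool force [1.65 0.1  0.12] tool torque [-0.003 -0.125  0.011]
```

View pics/a5c.png

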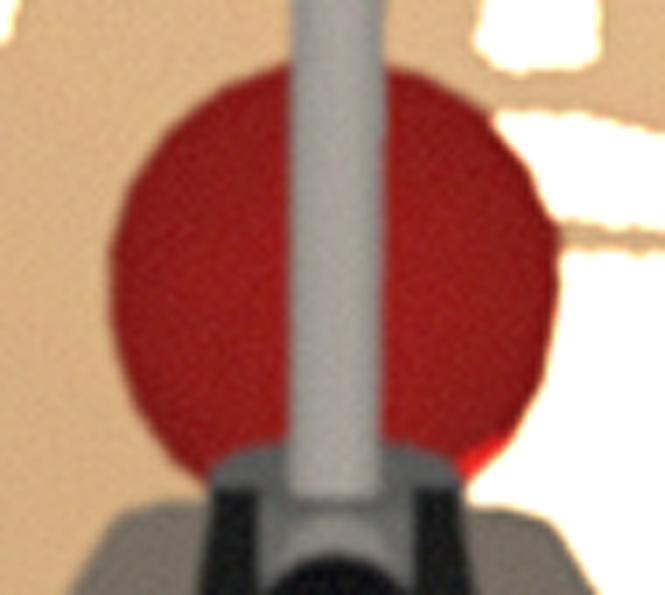

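View pics/a5_ov.png

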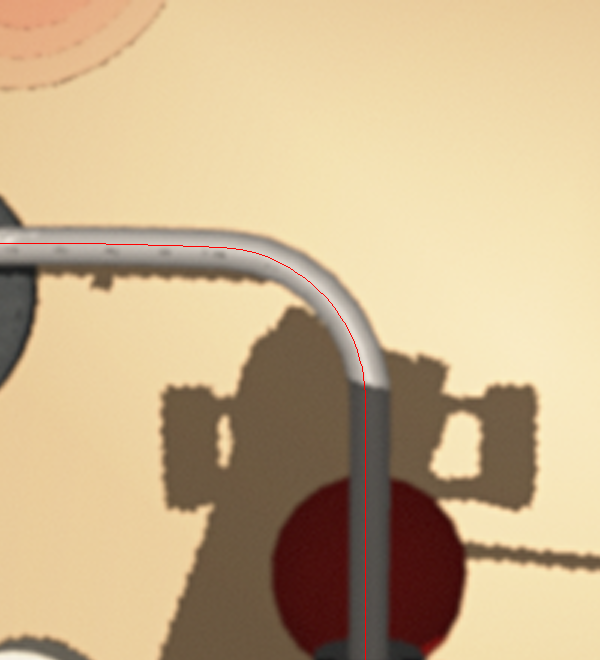

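```bash
python3 gen.py .1688 -75.71 3,5,5,5,5,5,5,5,5,4,3,0
```

```text
E [0.1117 0.1632 0.2284 0.2804 0.4804]
0.1718 [ 0.     0.    -0.075  0.   ]
0.1768 [ 0.   0.  -0.2  0. ]
0.1818 [ 0.     0.    -0.325  0.   ]
0.1868 [ 0.    0.   -0.45  0.  ]
0.1918 [ 0.     0.    -0.575  0.   ]
0.1968 [ 0.   0.  -0.7  0. ]
0.2018 [ 0.     0.    -0.825  0.   ]
0.2068 [ 0.    0.   -0.95  0.  ]
0.2118 [ 0.     0.    -1.075  0.   ]
0.2158 [ 0.     0.    -1.175  0.   ]
0.2188 [ 0.    0.   -1.25  0.  ]
0.2188 [ 0.    0.   -1.25  0.  ]
[0.0, 0.0, -0.075, 0.0, 0, 0, 1, 0.0, 0.0, -0.2, 0.0, 0, 0, 1, 0.0, 0.0, -0.325, 0.0, 0, 0, 1, 0.0, 0.0, -0.45, 0.0, 0, 0, 1, 0.0, 0.0, -0.575, 0.0, 0, 0, 1, 0.0, 0.0, -0.7, 0.0, 0, 0, 1, 0.0, 0.0, -0.825, 0.0, 0, 0, 1, 0.0, 0.0, -0.95, 0.0, 0, 0, 1, 0.0, 0.0, -1.075, 0.0, 0, 0, 1, 0.0, 0.0, -1.175, 0.0, 0, 0, 1, 0.0, 0.0, -1.25, 0.0, 0, 0, 1, 0.0, 0.0, -1.25, 0.0, 0, 0, 1]
```

Call:
{"fn": "step_arm", "kwargs": {
  "plan": [0,0,-0.075,0,0,0,1,0,0,-0.2,0,0,0,1,0,0,-0.325,0,0,0,1,0,0,-0.45,0,0,0,1,0,0,-0.575,0,0,0,1,0,0,-0.7,0,0,0,1,0,0,-0.825,0,0,0,1,0,0,-0.95,0,0,0,1,0,0,-1.075,0,0,0,1,0,0,-1.175,0,0,0,1,0,0,-1.25,0,0,0,1,0,0,-1.25,0,0,0,1]
}}

```text
time_s: 18.35
ee_pos: [0.6001, 0.0696, 0.2722]
orientation: [0.702, 0.088, -0.702, 0.088]
ft_force: [-0.1, -0.1, -1.5]
opening: 0.0131
```

```bash
python3 chk.py a6; python3 ov.py a6 130 0 330 220 3 pw.npy
```

```text
18.35 [0.60011273 0.06961012 0.27220462] [ 0.70164923  0.08767188 -0.70162898  0.08785656] [-0.12989333 -0.13590728 -1.50909289] [-0.00808995  0.20572403  0.00819974] 0.012159957965114756 0.013067002815912629
s 0.218 lat(right of travel) mm 0.34 psi -75.74 want -75.71000000000001 tool force [1.51 0.1  0.16] tool torque [-0.008 -0.201 -0.043]
```

View pics/a6c.png

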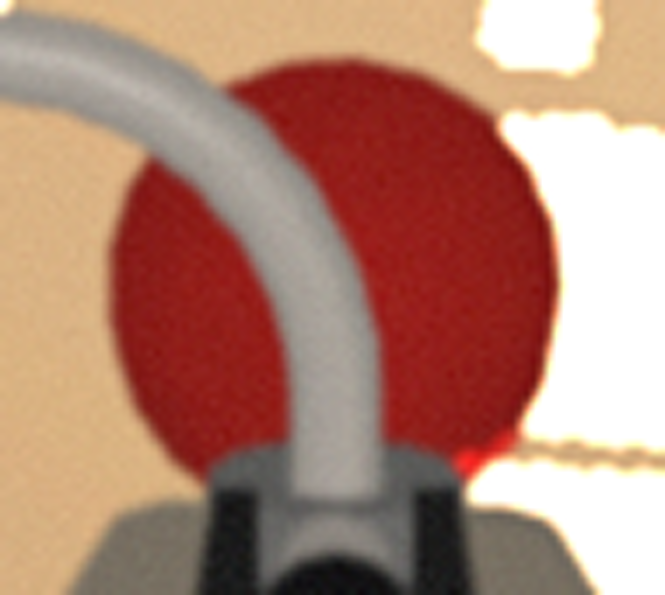

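View pics/a6_ov.png

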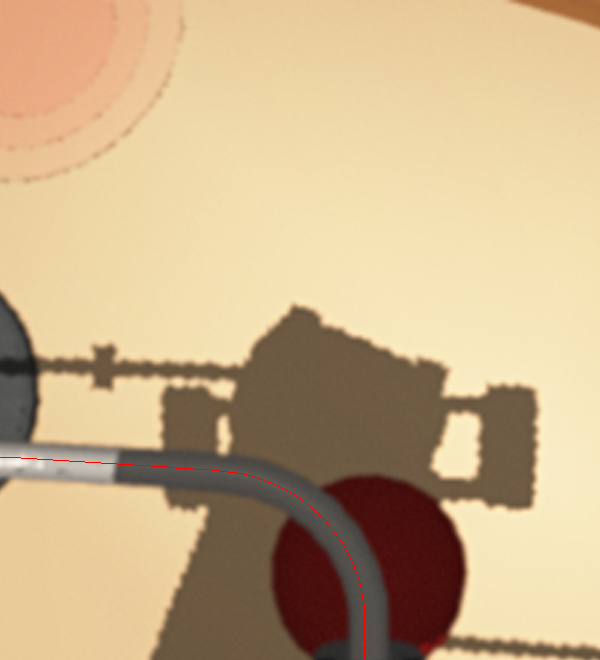

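```bash
python3 gen.py .2188 -75.71 3,4,4,3.5,3.5,3.5,3.5,3.5,3.5,0
```

```text
E [0.1117 0.1632 0.2284 0.2804 0.4804]
0.2218 [ 0.     0.    -0.075  0.   ]
0.2258 [ 0.     0.    -0.175  0.   ]
0.2298 [ 0.    -0.001 -0.275 -0.039]
0.2333 [ 0.    -0.008 -0.362 -0.139]
0.2368 [ 0.    -0.025 -0.448 -0.239]
0.2403 [ 0.    -0.05  -0.532 -0.339]
0.2438 [ 0.    -0.083 -0.613 -0.439]
0.2473 [ 0.    -0.124 -0.69  -0.539]
0.2508 [ 0.    -0.173 -0.763 -0.639]
0.2508 [ 0.    -0.173 -0.763 -0.639]
[0.0, 0.0, -0.075, 0.0, 0, 0, 1, 0.0, 0.0, -0.175, 0.0, 0, 0, 1, 0.0, -0.001, -0.275, -0.039, 0, 0, 1, 0.0, -0.008, -0.362, -0.139, 0, 0, 1, 0.0, -0.025, -0.448, -0.239, 0, 0, 1, 0.0, -0.05, -0.532, -0.339, 0, 0, 1, 0.0, -0.083, -0.613, -0.439, 0, 0, 1, 0.0, -0.124, -0.69, -0.539, 0, 0, 1, 0.0, -0.173, -0.763, -0.639, 0, 0, 1, 0.0, -0.173, -0.763, -0.639, 0, 0, 1]
```

Call:
{"fn": "step_arm", "kwargs": {
  "plan": [0,0,-0.075,0,0,0,1,0,0,-0.175,0,0,0,1,0,-0.001,-0.275,-0.039,0,0,1,0,-0.008,-0.362,-0.139,0,0,1,0,-0.025,-0.448,-0.239,0,0,1,0,-0.05,-0.532,-0.339,0,0,1,0,-0.05,-0.532,-0.339,0,0,1]
}}

```text
time_s: 19.1
ee_pos: [0.6204, 0.077, 0.2723]
orientation: [0.677, 0.205, -0.677, 0.205]
ft_force: [-0.9, -0.2, -2.1]
opening: 0.0133
```

```bash
python3 chk.py a7; python3 gen.py .2403 -56.3 3,3.5,3.5,3.5,3.5,3.5,3.5,3.5,3.5,3.5,3,4,4,4,0
```

```text
19.1 [0.62038743 0.07703761 0.27233582] [ 0.67688285  0.20515131 -0.67655483  0.20497833] [-0.92011695 -0.23892722 -2.11724114] [-0.02907815  0.1583702   0.02473025] 0.07635772061817302 0.013303319223668288
s 0.24 lat(right of travel) mm -0.11 psi -56.28 want -56.78 tool force [ 2.12 -0.31  0.9 ] tool torque [-0.025 -0.148 -0.064]
E [0.1117 0.1632 0.2284 0.2804 0.4804]
0.2433 [ 0.    -0.003 -0.075 -0.086]
0.2468 [ 0.    -0.015 -0.162 -0.186]
0.2503 [ 0.    -0.036 -0.247 -0.286]
0.2538 [ 0.    -0.064 -0.329 -0.386]
0.2573 [ 0.    -0.101 -0.408 -0.486]
0.2608 [ 0.    -0.146 -0.484 -0.586]
0.2643 [ 0.    -0.198 -0.554 -0.686]
0.2678 [ 0.    -0.257 -0.619 -0.786]
0.2713 [ 0.    -0.321 -0.678 -0.886]
0.2748 [ 0.    -0.392 -0.729 -0.986]
0.2778 [ 0.    -0.456 -0.768 -1.072]
0.2818 [ 0.    -0.546 -0.811 -1.146]
0.2858 [ 0.    -0.637 -0.853 -1.146]
0.2898 [ 0.    -0.728 -0.894 -1.146]
0.2898 [ 0.    -0.728 -0.894 -1.146]
[0.0, -0.003, -0.075, -0.086, 0, 0, 1, 0.0, -0.015, -0.162, -0.186, 0, 0, 1, 0.0, -0.036, -0.247, -0.286, 0, 0, 1, 0.0, -0.064, -0.329, -0.386, 0, 0, 1, 0.0, -0.101, -0.408, -0.486, 0, 0, 1, 0.0, -0.146, -0.484, -0.586, 0, 0, 1, 0.0, -0.198, -0.554, -0.686, 0, 0, 1, 0.0, -0.257, -0.619, -0.786, 0, 0, 1, 0.0, -0.321, -0.678, -0.886, 0, 0, 1, 0.0, -0.392, -0.729, -0.986, 0, 0, 1, 0.0, -0.456, -0.768, -1.072, 0, 0, 1, 0.0, -0.546, -0.811, -1.146, 0, 0, 1, 0.0, -0.637, -0.853, -1.146, 0, 0, 1, 0.0, -0.728, -0.894, -1.146, 0, 0, 1, 0.0, -0.728, -0.894, -1.146, 0, 0, 1]
```

View pics/a7c.png

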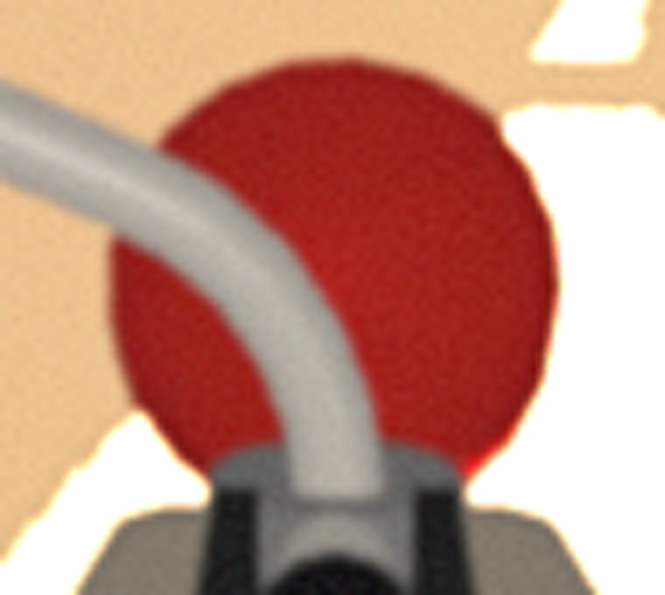

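Call:
{"fn": "step_arm", "kwargs": {
  "plan": [0,-0.003,-0.075,-0.086,0,0,1,0,-0.015,-0.162,-0.186,0,0,1,0,-0.036,-0.247,-0.286,0,0,1,0,-0.064,-0.329,-0.386,0,0,1,0,-0.101,-0.408,-0.486,0,0,1,0,-0.146,-0.484,-0.586,0,0,1,0,-0.146,-0.484,-0.586,0,0,1]
}}

```text
time_s: 19.85
ee_pos: [0.6328, 0.0927, 0.2722]
orientation: [0.589, 0.391, -0.589, 0.391]
ft_force: [-0.2, 0.2, -1.8]
opening: 0.0132
```

```bash
python3 chk.py a8; python3 gen.py .2608 -22.7 3,3.5,3.5,3.5,3.5,3,4,4,4,0
```

```text
19.85 [0.63284573 0.09267893 0.27219801] [ 0.58907695  0.39132178 -0.58898988  0.39108378] [-0.20248664  0.23833313 -1.79442417] [-0.08563754  0.09094563 -0.03804398] 0.06755501342013928 0.013178710561587368
s 0.26 lat(right of travel) mm -0.8899999999999999 psi -22.82 want -24.040000000000006 tool force [ 1.79 -0.28 -0.14] tool torque [ 0.038 -0.114 -0.051]
E [0.1117 0.1632 0.2284 0.2804 0.4804]
0.2638 [ 0.    -0.003 -0.075 -0.085]
0.2673 [ 0.    -0.015 -0.162 -0.185]
0.2708 [ 0.    -0.035 -0.247 -0.285]
0.2743 [ 0.    -0.064 -0.329 -0.385]
0.2778 [ 0.    -0.101 -0.409 -0.485]
0.2808 [ 0.    -0.139 -0.473 -0.559]
0.2848 [ 0.    -0.192 -0.558 -0.559]
0.2888 [ 0.    -0.245 -0.643 -0.559]
0.2928 [ 0.    -0.298 -0.728 -0.559]
0.2928 [ 0.    -0.298 -0.728 -0.559]
[0.0, -0.003, -0.075, -0.085, 0, 0, 1, 0.0, -0.015, -0.162, -0.185, 0, 0, 1, 0.0, -0.035, -0.247, -0.285, 0, 0, 1, 0.0, -0.064, -0.329, -0.385, 0, 0, 1, 0.0, -0.101, -0.409, -0.485, 0, 0, 1, 0.0, -0.139, -0.473, -0.559, 0, 0, 1, 0.0, -0.192, -0.558, -0.559, 0, 0, 1, 0.0, -0.245, -0.643, -0.559, 0, 0, 1, 0.0, -0.298, -0.728, -0.559, 0, 0, 1, 0.0, -0.298, -0.728, -0.559, 0, 0, 1]
```

View pics/a8c.png

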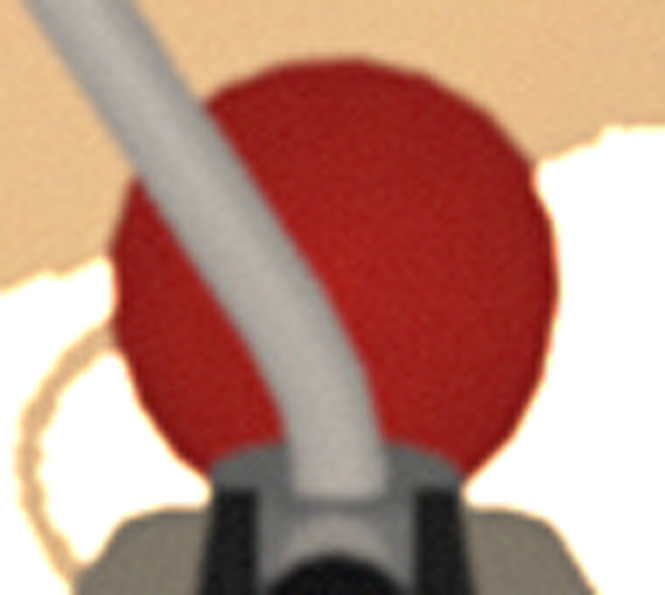

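Call:
{"fn": "step_arm", "kwargs": {
  "plan": [0,0,-0.075,-0.085,0,0,1,0,-0.01,-0.162,-0.185,0,0,1,0,-0.029,-0.247,-0.285,0,0,1,0,-0.057,-0.329,-0.385,0,0,1,0,-0.094,-0.409,-0.485,0,0,1,0,-0.132,-0.473,-0.559,0,0,1,0,-0.185,-0.558,-0.559,0,0,1,0,-0.185,-0.558,-0.559,0,0,1]
}}

```text
time_s: 20.7
ee_pos: [0.6344, 0.1162, 0.2722]
orientation: [0.459, 0.538, -0.459, 0.538]
ft_force: [0.6, 0.0, -2.1]
opening: 0.0134
```

```bash
python3 chk.py a9; python3 ov.py a9 180 0 330 220 3 pw.npy
```

```text
20.7 [0.63442042 0.1162387  0.27218197] [ 0.45875153  0.53822055 -0.45875117  0.53797122] [ 0.62580645  0.00386604 -2.0737416 ] [-0.05446601  0.07781987 -0.01171809] 0.018002149891055027 0.013448402334971035
s 0.28500000000000003 lat(right of travel) mm -1.08 psi 9.1 want 9.349999999999994 tool force [2.07 0.62 0.1 ] tool torque [ 0.012 -0.041 -0.085]
```

View pics/a9c.png

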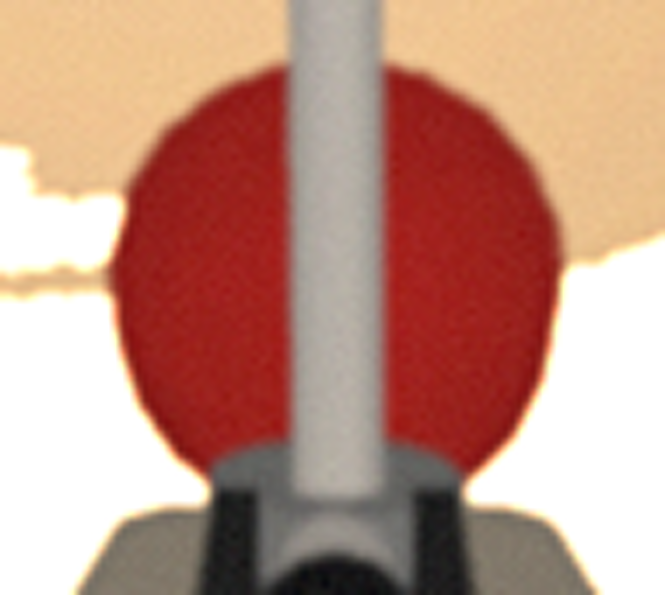

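View pics/a9_ov.png

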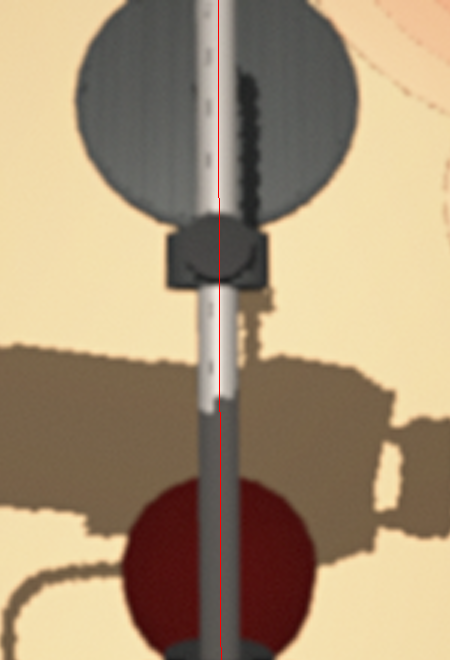

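```bash
python3 - <<'E'
from h import *
st=pickle.load(open("pics/a9.pkl","rb"))
R=Ro.from_quat(st['orientation']).as_matrix()
for z in (.2565,.245,.235):
    X=watz(st,(252.7,96.),z); print(z,X.round(4),(R.T@(X-st['ee_pos'])).round(4))
E
```

```text
0.2565 [0.6219 0.1998 0.2565] [ 0.0157  0.0008 -0.0845]
0.245 [0.6217 0.2007 0.245 ] [ 0.0272  0.0008 -0.0854]
0.235 [0.6216 0.2015 0.235 ] [ 0.0372  0.0009 -0.0862]
```

```bash
python3 - <<'E'
from h import *
st=pickle.load(open("pics/a9.pkl","rb")); f=cv2.imread('pics/a9.png')
a=np.clip(f[55:110,215:290].astype(float)*2,0,255).astype(np.uint8); cv2.imwrite('pics/a9k.png',cv2.resize(a,None,fx=9,fy=9,interpolation=cv2.INTER_CUBIC))
R=Ro.from_quat(st['orientation']).as_matrix()
for v in (71.7,82.5,93.3,96):
  for z in (.273,.265,.2565):
    X=watz(st,(252.7,v),z); print(v,z,(R.T@(X-st['ee_pos'])).round(4))
E
```

```text
71.7 0.273 [-0.0008  0.0008 -0.0972]
71.7 0.265 [ 0.0072  0.0008 -0.0985]
71.7 0.2565 [ 0.0157  0.0008 -0.0999]
82.5 0.273 [-0.0008  0.0008 -0.0909]
82.5 0.265 [ 0.0072  0.0008 -0.092 ]
82.5 0.2565 [ 0.0157  0.0008 -0.093 ]
93.3 0.273 [-0.0008  0.0008 -0.0847]
93.3 0.265 [ 0.0072  0.0008 -0.0854]
93.3 0.2565 [ 0.0157  0.0008 -0.0862]
96 0.273 [-0.0008  0.0008 -0.0832]
96 0.265 [ 0.0072  0.0008 -0.0838]
96 0.2565 [ 0.0157  0.0008 -0.0845]
```

View pics/a9k.png

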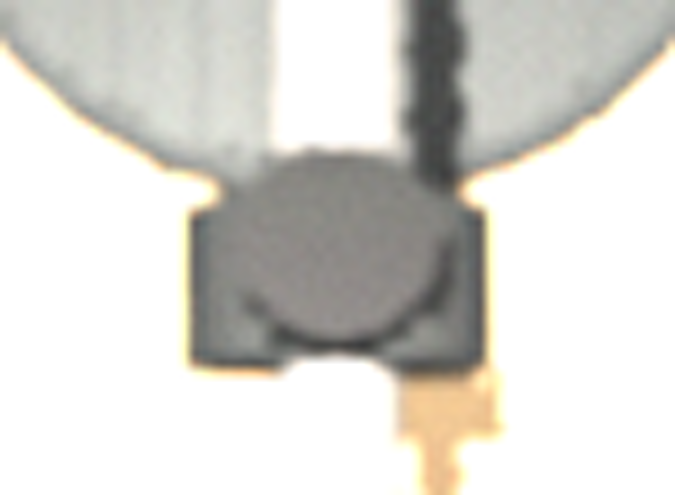

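```bash
python3 - <<'E'
from h import *
def tw(L):
    A=np.zeros((3,3));b=np.zeros(3)
    for n,uv in L:
        st=pickle.load(open(f"pics/{n}.pkl","rb")); o,d=wray(st,uv); d/=np.linalg.norm(d); P=np.eye(3)-np.outer(d,d);A+=P;b+=P@o
    X=np.linalg.solve(A,b); return X.round(4),[(wproj(pickle.load(open(f"pics/{n}.pkl","rb")),X)[0]-uv).round(1) for n,uv in L]
print(tw([('w1',(335.7,62.3)),('a9',(253,82.2))]))
f=cv2.imread('pics/w1.png');a=np.clip(f[45:85,310:355].astype(float)*1.8,0,255).astype(np.uint8); cv2.imwrite('pics/w1k.png',cv2.resize(a,None,fx=13,fy=13,interpolation=cv2.INTER_CUBIC))
E
```

```text
(array([0.621 , 0.2071, 0.2655]), [array([-0.1, -0.2]), array([0.1, 0.4])])
```

View pics/w1k.png

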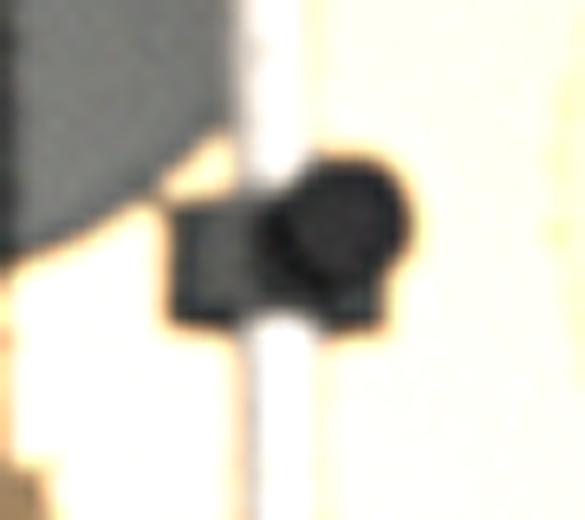

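Call:
{"fn": "step_arm", "kwargs": {
  "plan": [0,0,-0.1,0,0,0,1,0,0,-0.25,0,0,0,1,0,0,-0.4,0,0,0,1,0,0,-0.55,0,0,0,1,0,0,-0.7,0,0,0,1,0,0,-0.85,0,0,0,1,0,0,-1.0,0,0,0,1,0,0,-1.15,0,0,0,1,0,0,-1.3,0,0,0,1,0,0,-1.45,0,0,0,1,0,0,-1.55,0,0,0,1,0,0,-1.6,0,0,0,1]
}}

```text
time_s: 21.95
ee_pos: [0.6242, 0.1795, 0.2723]
orientation: [0.458, 0.539, -0.458, 0.539]
ft_force: [-0.6, -1.4, -2.5]
opening: 0.0133
```

```bash
python3 chk.py b1
```

```text
21.95 [0.62419296 0.17952784 0.27227333] [ 0.45779854  0.53896371 -0.45772498  0.5389123 ] [-0.60025404 -1.37316893 -2.5425221 ] [-0.04068882  0.03873568  0.02510887] 0.027954167320452736 0.013258686699534063
s 0.34900000000000003 lat(right of travel) mm -0.88 psi 9.31 want 9.349999999999994 tool force [ 2.54 -0.81  1.26] tool torque [-0.025 -0.034 -0.045]
```

View pics/b1c.png

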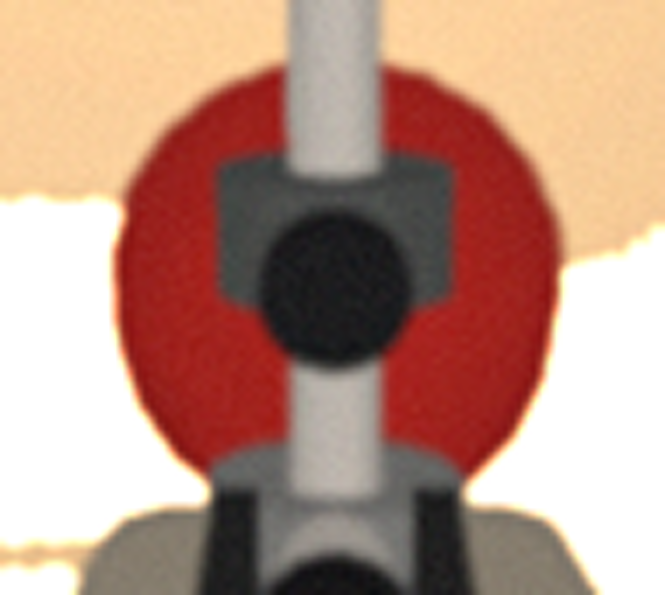

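```bash
python3 - <<'E'
from h import *
st=pickle.load(open("pics/b1.pkl","rb"))
R=Ro.from_quat(st['orientation']).as_matrix()
for nm,v,z in (('knobc',191.1,.273),('knobfront',202.5,.273),('knobback',180.2,.273),('collarback top',150+175/7,.2565),('collarface?',150+305/7,.2565),('griptopfrontedge?',0,0)):
    if v: X=watz(st,(253,v),z); print(nm,(R.T@(X-st['ee_pos'])).round(4))
E
```

```text
knobc [-0.0007  0.001  -0.0281]
knobfront [-0.0007  0.001  -0.0211]
knobback [-0.0007  0.001  -0.0346]
collarback top [ 0.0158  0.001  -0.0346]
collarface? [ 0.0158  0.001  -0.0224]
```

```bash
python3 - <<'E'
from h import *
def tw(L):
    A=np.zeros((3,3));b=np.zeros(3)
    for n,uv in L:
        st=pickle.load(open(f"pics/{n}.pkl","rb")); o,d=wray(st,uv); d/=np.linalg.norm(d); P=np.eye(3)-np.outer(d,d);A+=P;b+=P@o
    X=np.linalg.solve(A,b); return X.round(4)
print(tw([('b1',(253,191.1)),('a9',(253,82.2))]))
print(tw([('b1',(253,191.1)),('a9',(253,82.2)),('w1',(336.4,61.5))]))
print('colback',tw([('b1',(253,150+160/7)),('a9',(253,55+205/9))]))
f=cv2.imread('pics/b1.png')
a=np.clip(f[165:290,205:300].astype(float)*3,0,255).astype(np.uint8)
cv2.imwrite('pics/b1d.png',cv2.resize(a,None,fx=6,fy=4.7,interpolation=cv2.INTER_CUBIC))
E
```

```text
[0.6209 0.2067 0.27  ]
[0.6208 0.2068 0.2701]
colback [0.6199 0.213  0.2438]
```

View pics/b1d.png

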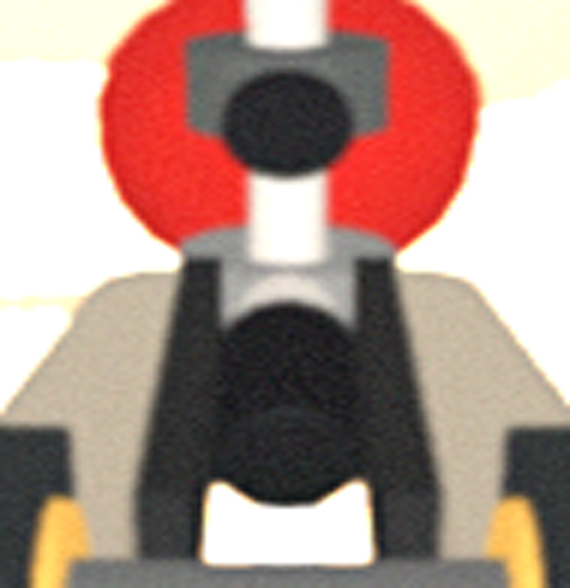

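```bash
python3 - <<'E'
from h import *
st=pickle.load(open("pics/b1.pkl","rb"))
R=Ro.from_quat(st['orientation']).as_matrix()
for nm,v,z in (('gripbottomfront',228.8,.271),('gripbottomfront',228.8,.278),('fingertip',165+257/4.7,.2722),('coneTop',165+275/4.7,.2585)):
    X=watz(st,(253,v),z); print(nm,(R.T@(X-st['ee_pos'])).round(4))
E
```

```text
gripbottomfront [ 0.0013  0.001  -0.0037]
gripbottomfront [-0.0057  0.001  -0.0064]
fingertip [ 0.0001  0.001  -0.0101]
coneTop [ 0.0138  0.001  -0.0026]
```

Call:
{"fn": "step_arm", "kwargs": {
  "plan": [-0.01,0,-0.06,0,0,0,1,-0.01,0,-0.12,0,0,0,1,-0.01,0,-0.18,0,0,0,1,-0.01,0,-0.24,0,0,0,1,-0.01,0,-0.29,0,0,0,1,-0.01,0,-0.29,0,0,0,1]
}}

```text
time_s: 22.6
ee_pos: [0.6224, 0.1908, 0.2726]
orientation: [0.458, 0.539, -0.458, 0.539]
ft_force: [0.9, 1.1, -2.5]
opening: 0.0134
```

```bash
python3 chk.py b2
```

```text
22.6 [0.62235015 0.19079189 0.27264724] [ 0.45779831  0.53897267 -0.45774989  0.53888238] [ 0.91714242  1.13454714 -2.54546269] [-0.04488774  0.03118853 -0.02494778] 0.004464968095911444 0.013415219974724805
s 0.36 lat(right of travel) mm -0.87 psi 9.31 want 9.349999999999994 tool force [ 2.55  1.09 -0.97] tool torque [ 0.025 -0.039 -0.038]
```

View pics/b2c.png

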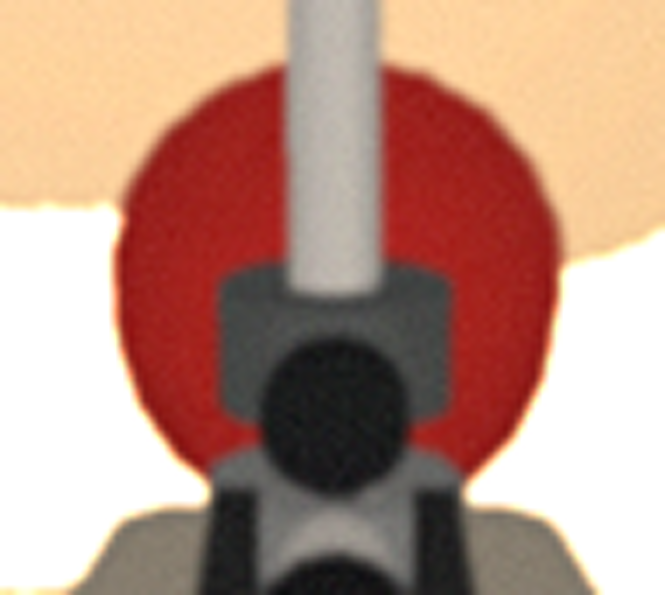

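Call:
{"fn": "step_arm", "kwargs": {
  "plan": [0,-0.004,-0.03,0,0,0,1,0,-0.004,-0.05,0,0,0,1,0,-0.004,-0.07,0,0,0,1,0,-0.004,-0.07,0,0,0,1]
}}

```text
time_s: 23.05
ee_pos: [0.6218, 0.1933, 0.2727]
orientation: [0.458, 0.539, -0.458, 0.539]
ft_force: [-0.9, -0.3, -2.4]
opening: 0.0137
```

```bash
python3 chk.py b3
```

```text
23.05 [0.62176493 0.19326433 0.27268954] [ 0.45789921  0.53887281 -0.45784821  0.53881298] [-0.90049736 -0.25251646 -2.43879148] [-0.07475881  0.02174391  0.0430996 ] 0.003175130256582224 0.013651613179310913
s 0.363 lat(right of travel) mm -1.0399999999999998 psi 9.29 want 9.349999999999994 tool force [ 2.44 -0.93  0.1 ] tool torque [-0.043 -0.07  -0.034]
```

View pics/b3c.png

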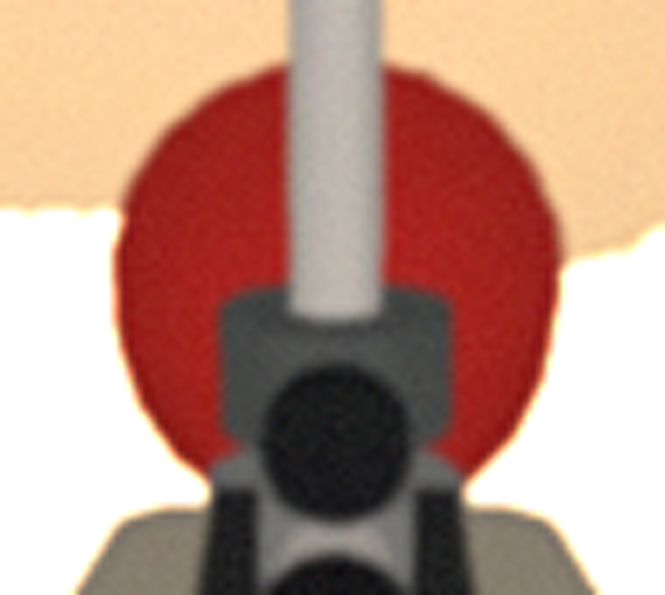

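Call:
{"fn": "step_arm", "kwargs": {
  "plan": [0,0,-0.015,0,0,0,1,0,0,-0.03,0,0,0,1,0,0,-0.035,0,0,0,1,0,0,-0.035,0,0,0,1]
}}

```text
time_s: 23.5
ee_pos: [0.6216, 0.1945, 0.2727]
orientation: [0.458, 0.539, -0.458, 0.539]
ft_force: [0.4, 0.4, -1.5]
opening: 0.0134
```

Call:
{"fn": "step_arm", "kwargs": {
  "plan": [0,0,-0.01,0,0,0,1,0,0,-0.02,0,0,0,1,0,0,-0.02,0,0,0,1]
}}

```text
time_s: 23.8
ee_pos: [0.6215, 0.1953, 0.2727]
orientation: [0.458, 0.539, -0.458, 0.539]
ft_force: [0.7, 1.1, -2.2]
opening: 0.0132
```

```bash
python3 chk.py b4
```

```text
23.8 [0.62145886 0.19534297 0.27270272] [ 0.45794045  0.53882028 -0.4578708   0.53881127] [ 0.72980812  1.09220174 -2.16511288] [-0.08429103  0.08052077  0.0610117 ] 0.0018278483356732773 0.01321841726025693
s 0.365 lat(right of travel) mm -1.01 psi 9.28 want 9.349999999999994 tool force [ 2.17  0.9  -0.96] tool torque [-0.061 -0.07  -0.093]
```

View pics/b4c.png

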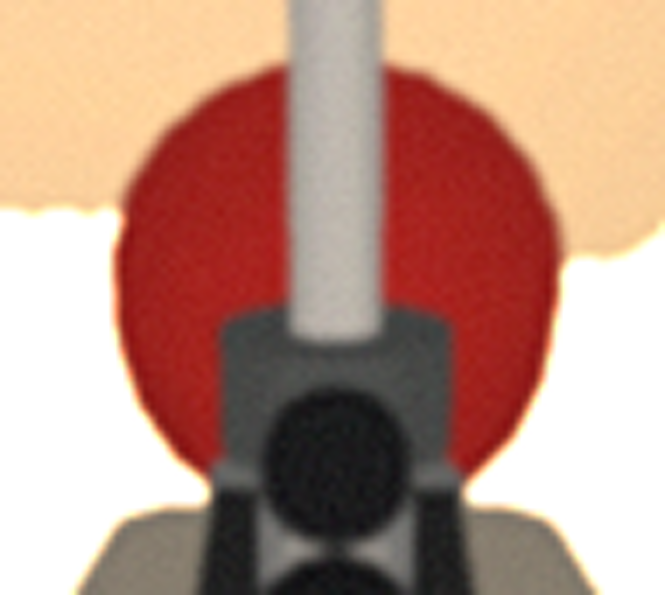

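Call:
{"fn": "step_arm", "kwargs": {
  "plan": [0,0,-0.01,0,0,0,1,0,0,-0.02,0,0,0,1,0,0,-0.02,0,0,0,1]
}}

```text
time_s: 24.15
ee_pos: [0.6214, 0.1957, 0.2727]
orientation: [0.458, 0.539, -0.458, 0.539]
ft_force: [-0.8, -0.4, -1.9]
opening: 0.0133
```

Call:
{"fn": "step_arm", "kwargs": {
  "plan": [0,0,-0.01,0,0,0,1,0,0,-0.015,0,0,0,1,0,0,-0.015,0,0,0,1]
}}

```text
time_s: 24.45
ee_pos: [0.6214, 0.196, 0.2727]
orientation: [0.458, 0.538, -0.458, 0.539]
ft_force: [1.2, -2.3, -1.2]
opening: 0.0133
```

```bash
python3 chk.py b5
```

```text
24.45 [0.62136974 0.19604386 0.27269251] [ 0.45788766  0.53849684 -0.4581966   0.53890251] [ 1.16339046 -2.28852158 -1.21959572] [-0.64907893 -0.07229778 -0.02396115] 0.0015697909580914304 0.013272472418514286
s 0.366 lat(right of travel) mm -0.98 psi 9.25 want 9.349999999999994 tool force [1.22 0.78 2.44] tool torque [ 0.024 -0.652 -0.033]
```

View pics/b5c.png

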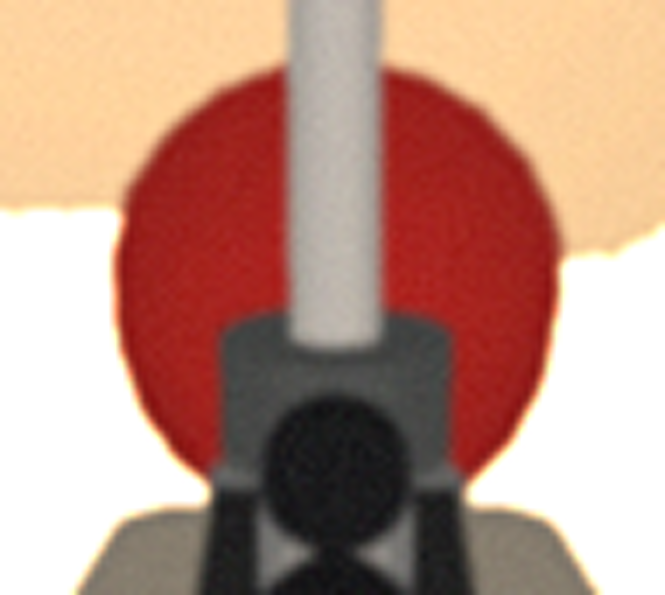

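Call:
{"fn": "step_arm", "kwargs": {
  "plan": [0,0,0.005,0,0,0,1,0.02,0,0.005,0,0,0,1,0.04,0,0.005,0,0,0,1,0.055,0,0.005,0,0,0,1,0.065,0,0.005,0,0,0,1,0.065,0,0.005,0,0,0,1]
}}

```text
time_s: 25.1
ee_pos: [0.6215, 0.1959, 0.2702]
orientation: [0.458, 0.538, -0.458, 0.539]
ft_force: [0.6, -3.2, -0.1]
opening: 0.0134
```

```bash
python3 chk.py b6
```

```text
25.1 [0.62152543 0.19592427 0.27018719] [ 0.45801172  0.538458   -0.45805157  0.53895919] [ 0.59923145 -3.18161765 -0.12725291] [-1.07520438 -0.25100622 -0.03223065] 0.0021283771177702947 0.0133957033794312
s 0.365 lat(right of travel) mm -0.85 psi 9.25 want 9.349999999999994 tool force [0.13 0.08 3.24] tool torque [ 0.032 -1.102  0.075]
```

View pics/b6c.png

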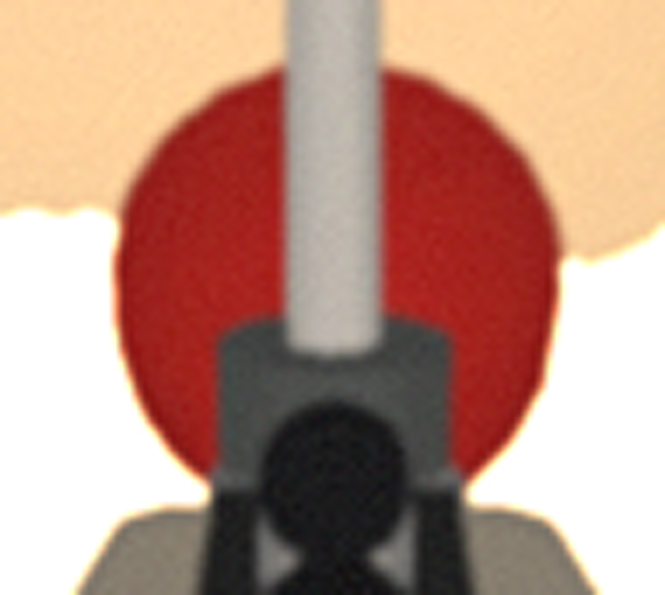

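Call:
{"fn": "step_arm", "kwargs": {
  "plan": [0,0,0.008,0,0,0,1,0,0,0.015,0,0,0,1,0,0,0.015,0,0,0,1,0,0,0.015,0,0,0,1]
}}

```text
time_s: 25.55
ee_pos: [0.6215, 0.1959, 0.2702]
orientation: [0.458, 0.539, -0.458, 0.539]
ft_force: [1.9, -2.5, 0.1]
opening: 0.0132
```

```bash
python3 chk.py b7
```

```text
25.55 [0.62147286 0.19587518 0.27015361] [ 0.45801296  0.53873748 -0.45783335  0.53886425] [ 1.85670324 -2.4631183   0.13581062] [-0.9164205  -0.31557607  0.00540032] 0.0012271265551950595 0.013239445092463817
s 0.365 lat(right of travel) mm -0.91 psi 9.28 want 9.349999999999994 tool force [-0.14  1.44  2.73] tool torque [-0.006 -0.955  0.164]
```

View pics/b7c.png

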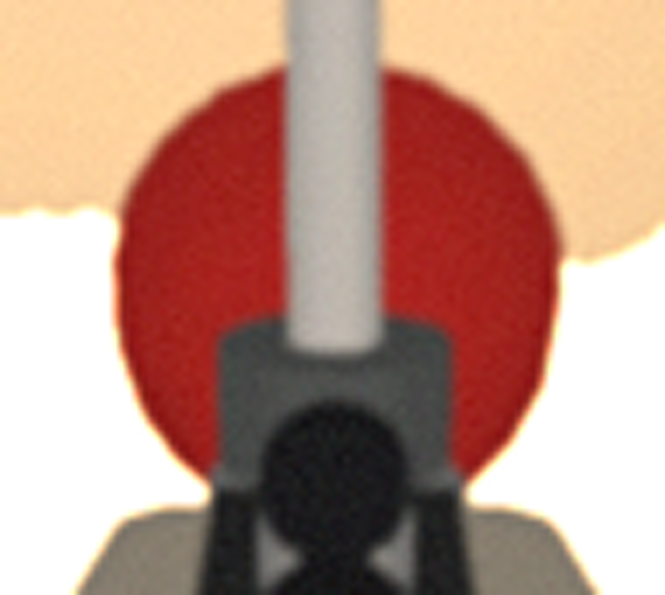

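Call:
{"fn": "step_arm", "kwargs": {
  "plan": [0,0,0.01,0,0,0,1,0,0,0.02,0,0,0,1,0,0,0.02,0,0,0,1]
}}

```text
time_s: 25.9
ee_pos: [0.6213, 0.1957, 0.27]
orientation: [0.458, 0.539, -0.458, 0.539]
ft_force: [0.7, -1.4, -0.4]
opening: 0.0134
```

```bash
python3 chk.py b8
```

```text
25.9 [0.62125316 0.19567894 0.26996505] [ 0.45788408  0.53918882 -0.45769593  0.53863905] [ 0.70522986 -1.37661928 -0.4042739 ] [-0.47689202 -0.12023385  0.00570056] 0.0018547081947046192 0.013405627354285608
s 0.365 lat(right of travel) mm -1.16 psi 9.31 want 9.349999999999994 tool force [0.4  0.47 1.47] tool torque [-0.006 -0.49   0.042]
```

Call:
{"fn": "step_arm", "kwargs": {
  "plan": [0,0,0.008,0,0,0,1,0,0,0.016,0,0,0,1,0,0,0.016,0,0,0,1]
}}

```text
time_s: 26.25
ee_pos: [0.6212, 0.1954, 0.27]
orientation: [0.458, 0.539, -0.458, 0.539]
ft_force: [-0.0, 0.8, -0.5]
opening: 0.0132
```

```bash
python3 chk.py b9
```

```text
26.25 [0.6212354  0.19536421 0.26997064] [ 0.45789053  0.5393719  -0.45757084  0.53855653] [-0.0010504   0.83290358 -0.52902642] [-0.01073954  0.11802608  0.02042627] 0.0027466702275588616 0.013195264890746962
s 0.365 lat(right of travel) mm -1.22 psi 9.32 want 9.349999999999994 tool force [ 0.53  0.13 -0.82] tool torque [-0.02   0.009 -0.118]
```

View pics/b9c.png

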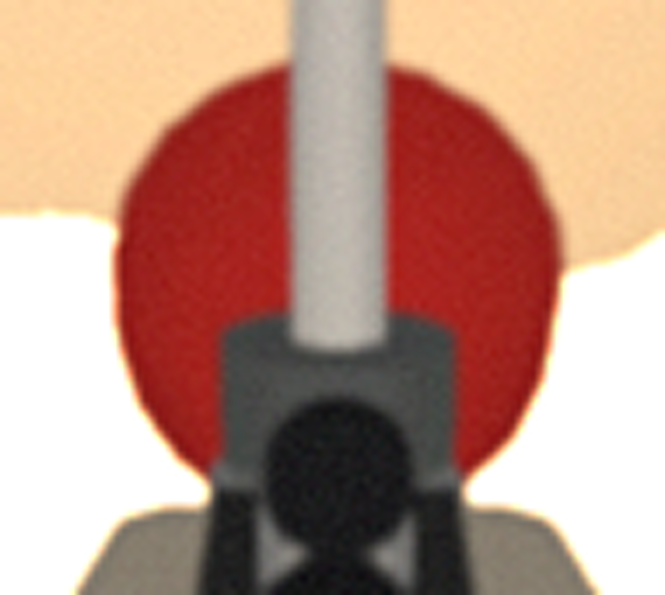

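Call:
{"fn": "step_arm", "kwargs": {
  "plan": [0,0,-0.008,0,0,0,1,0,0,-0.01,0,0,0,1,0,0,-0.01,0,0,0,1]
}}

```text
time_s: 26.6
ee_pos: [0.6214, 0.195, 0.27]
orientation: [0.458, 0.539, -0.458, 0.539]
ft_force: [0.3, -0.3, -0.9]
opening: 0.0133
```

Call:
{"fn": "step_arm", "kwargs": {
  "plan": [0,0,0,0,0,0,0.65,0,0,0,0,0,0,0.6,0,0,0,0,0,0,0.5,0,0,0,0,0,0,0.3,0,0,0,0,0,0,0.3]
}}

```text
time_s: 27.1
ee_pos: [0.6216, 0.1948, 0.2702]
orientation: [0.458, 0.539, -0.458, 0.539]
ft_force: [1.0, 0.1, 0.2]
opening: 0.032
```

```bash
python3 chk.py c1
```

```text
27.1 [0.6215717  0.19479212 0.27015117] [ 0.4579662   0.53877333 -0.45788857  0.53882123] [0.974189   0.1371026  0.23421291] [-0.14442343  0.06147219  0.01162452] 0.001321238828553915 0.031967062544673096
s 0.364 lat(right of travel) mm -0.99 psi 9.28 want 9.349999999999994 tool force [-0.23  0.98  0.02] tool torque [-0.012 -0.133 -0.084]
```

View pics/c1c.png

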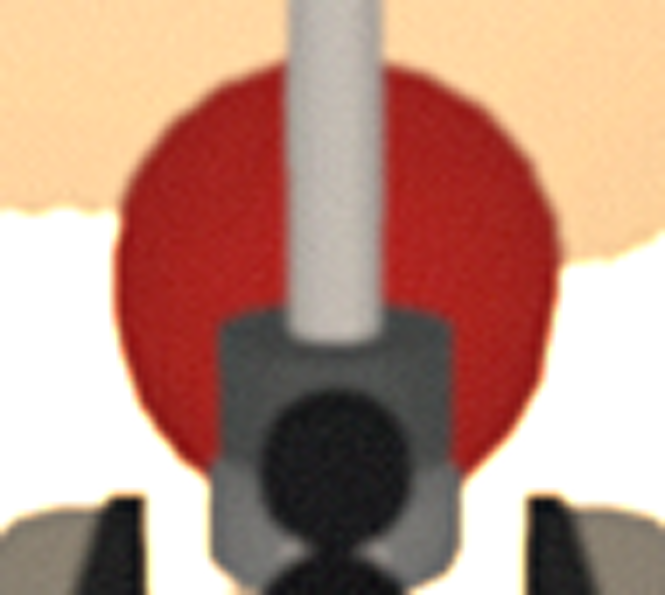

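```bash
python3 - <<'E'
from h import *
f=cv2.imread('pics/c1.png')
a=np.clip((f[190:240,225:282].astype(float)-20)*3.2,0,255).astype(np.uint8)
cv2.imwrite('pics/c1z.png',cv2.resize(a,None,fx=13,fy=11.5,interpolation=cv2.INTER_CUBIC))
E
```

```text
(no output)
```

View pics/c1z.png

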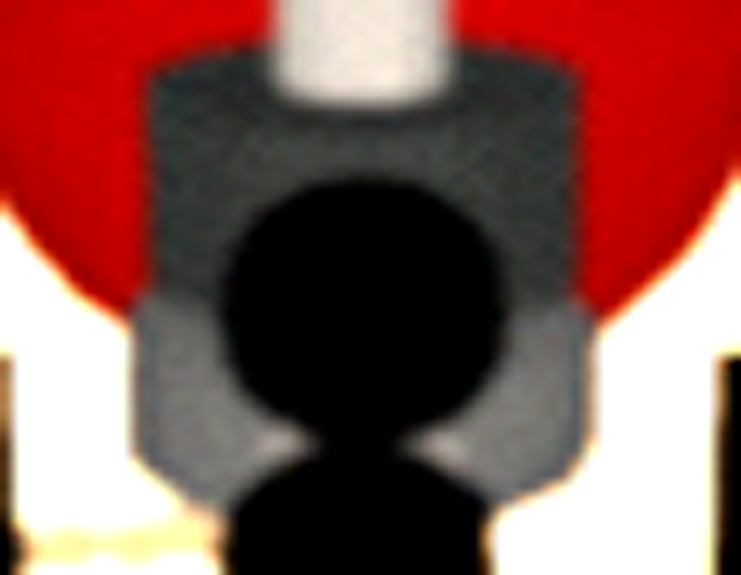

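Call:
{"fn": "step_arm", "kwargs": {
  "plan": [0,0,0,0,0,0,-0.3,0,0,0,0,0,0,-0.3,-0.2,0,0,0,0,0,-0.3,-0.6,0,0,0,0,0,-0.3,-1.2,0,0,0,0,0,-0.3,-2.0,0,0,0,0,0,-0.3,-2.8,0,0,0,0,0,-0.3,-3.5,0,0,0,0,0,-0.3,-3.5,0,0,0,0,0,-0.3,-3.5,0,0,0,0,0,-0.3]
}}

```text
time_s: 28.15
ee_pos: [0.6217, 0.1947, 0.4107]
orientation: [0.458, 0.539, -0.458, 0.539]
ft_force: [-0.2, 0.1, -0.3]
opening: 0.0597
```

```bash
python3 chk.py d1; python3 - <<'E'
from station import read_camera
import cv2
for n,(x0,y0,x1,y1) in (("scene",(260,190,350,290)),("top",(130,130,230,210))):
    f=read_camera(n)["frame"][:,:,::-1]; cv2.imwrite(f"pics/{n}d.png",f); cv2.imwrite(f"pics/{n}dz.png",cv2.resize(f[y0:y1,x0:x1],None,fx=6,fy=6,interpolation=cv2.INTER_CUBIC))
E
```

```text
28.15 [0.62165357 0.19468851 0.41074956] [ 0.45840517  0.53857013 -0.45753819  0.53894872] [-0.15581721  0.08330492 -0.26397705] [-0.00341874  0.08855224  0.02291652] 0.03809646780070293 0.05968302967073531
s 0.364 lat(right of travel) mm -0.92 psi 9.27 want 9.349999999999994 tool force [ 0.26 -0.14 -0.11] tool torque [-0.023  0.011 -0.088]
```

View pics/d1.png

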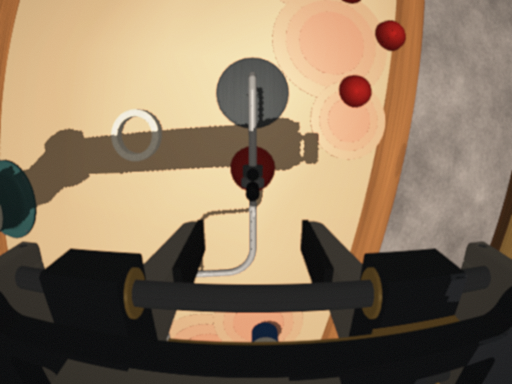

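View pics/scenedz.png

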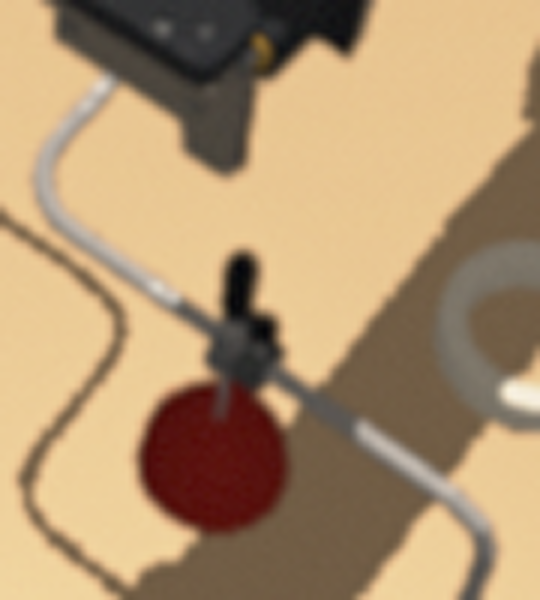

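View pics/scened.png

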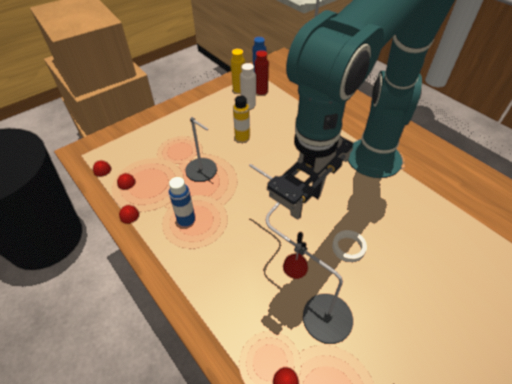

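Call:
{"fn": "step_arm", "kwargs": {
  "plan": [0,0,0.8,0,0,0,-0.3,0,0,1.6,0,0,0,-0.3,0,0,1.6,0,0,0,-0.3,0.8,0,1.6,0,0,0,-0.3,1.6,0,1.6,0,0,0,-0.3,2.2,0,1.6,0,0,0,-0.3,2.3,0,1.6,0,0,0,-0.3,2.3,0,1.6,0,0,0,-0.3,2.3,0,1.6,0,0,0,-0.3]
}}

```text
time_s: 29.2
ee_pos: [0.6325, 0.1319, 0.3193]
orientation: [0.458, 0.538, -0.457, 0.539]
ft_force: [0.8, -0.7, 0.7]
opening: 0.0594
```

```bash
python3 chk.py d2; python3 - <<'E'
import cv2,numpy as np
f=cv2.imread('pics/d2.png')
a=np.clip((f[85:185,200:310].astype(float))*2,0,255).astype(np.uint8)
cv2.imwrite('pics/d2z.png',cv2.resize(a,None,fx=6,fy=6,interpolation=cv2.INTER_CUBIC))
E
```

```text
29.2 [0.63250418 0.13194218 0.31932233] [ 0.45835818  0.53847875 -0.45734967  0.53923992] [ 0.76623314 -0.7409411   0.73785259] [-0.05333016  0.08591749  0.00427608] 0.009323173974343535 0.059390337758861864
s 0.301 lat(right of travel) mm -0.41 psi 9.29 want 9.349999999999994 tool force [-0.74  0.64  0.85] tool torque [-0.004 -0.039 -0.093]
```

View pics/d2.png

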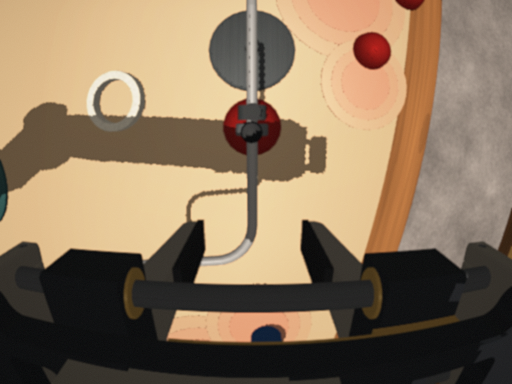

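View pics/d2z.png

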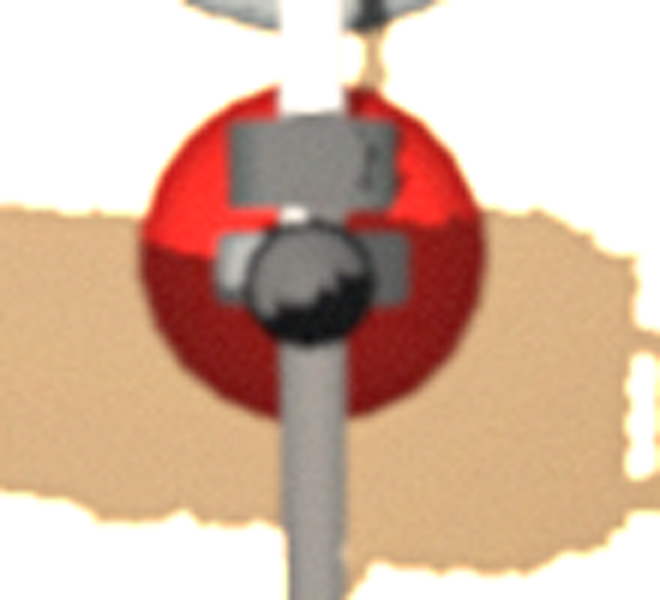

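Call:
{"fn": "step_arm", "kwargs": {
  "plan": [-1.2,0,0,0,0,0,-0.3,-2.3,0,0,0,0,0,-0.3,-2.3,0,-0.8,0,0,0,-0.3,-2.3,0,-1.6,0,0,0,-0.3,-2.3,0,-1.6,0,0,0,-0.3,-2.3,0,-1.6,0,0,0,-0.3,-1.3,0,-1.6,0,0,0,-0.3,-0.4,0,-1.6,0,0,0,-0.3,0.4,0,-1.6,0,0,0,-0.3,0.9,0,-1.6,0,0,0,-0.3,1.04,0,-1.6,0,0,0,-0.3,1.04,0,-1.6,0,0,0,-0.3]
}}

```text
time_s: 30.45
ee_pos: [0.6219, 0.1935, 0.2767]
orientation: [0.458, 0.538, -0.459, 0.539]
ft_force: [-0.3, 0.5, 0.1]
opening: 0.0598
```

```bash
python3 chk.py e1;  python3 - <<'E'
import cv2,numpy as np
f=cv2.imread('pics/e1.png')
a=np.clip((f[165:290,180:325].astype(float))*2.5,0,255).astype(np.uint8)
cv2.imwrite('pics/e1z.png',cv2.resize(a,None,fx=5,fy=4.6,interpolation=cv2.INTER_CUBIC))
E
```

```text
30.45 [0.62189924 0.19353884 0.27665027] [ 0.45816539  0.53825593 -0.45857293  0.53858694] [-0.32295997  0.52566747  0.12711633] [-0.07539117  0.05113582 -0.01367138] 0.0316862588267189 0.05980240629274552
s 0.363 lat(right of travel) mm -0.87 psi 9.18 want 9.349999999999994 tool force [-0.13 -0.23 -0.57] tool torque [ 0.014 -0.066 -0.063]
```

View pics/e1z.png

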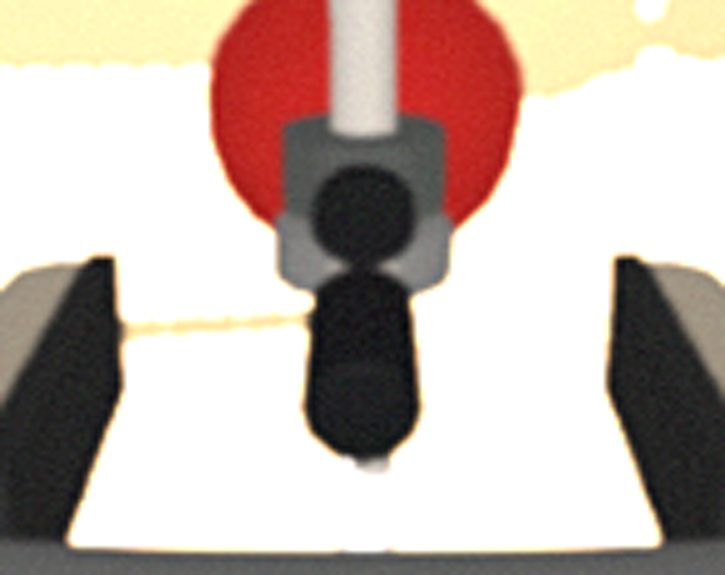

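Call:
{"fn": "step_arm", "kwargs": {
  "plan": [0,0,0,0,0,0,0.3,0,0,0,0,0,0,0.6,0,0,0,0,0,0,1,0,0,0,0,0,0,1,0,0,0,0,0,0,1,0,0,0,0,0,0,1]
}}

```text
time_s: 31.1
ee_pos: [0.6215, 0.1949, 0.2765]
orientation: [0.458, 0.539, -0.458, 0.539]
ft_force: [-1.2, -0.0, 0.1]
opening: 0.0138
```

```bash
python3 chk.py e2
```

```text
31.1 [0.62154116 0.19485688 0.27653614] [ 0.45793188  0.53880466 -0.45788473  0.53882234] [-1.20881143 -0.02981597  0.10336887] [-0.0750138   0.11757559 -0.0356349 ] 0.021009407851883325 0.01376975847399011
s 0.364 lat(right of travel) mm -1.01 psi 9.28 want 9.349999999999994 tool force [-0.1  -1.2  -0.17] tool torque [ 0.036 -0.055 -0.128]
```

View pics/e2c.png

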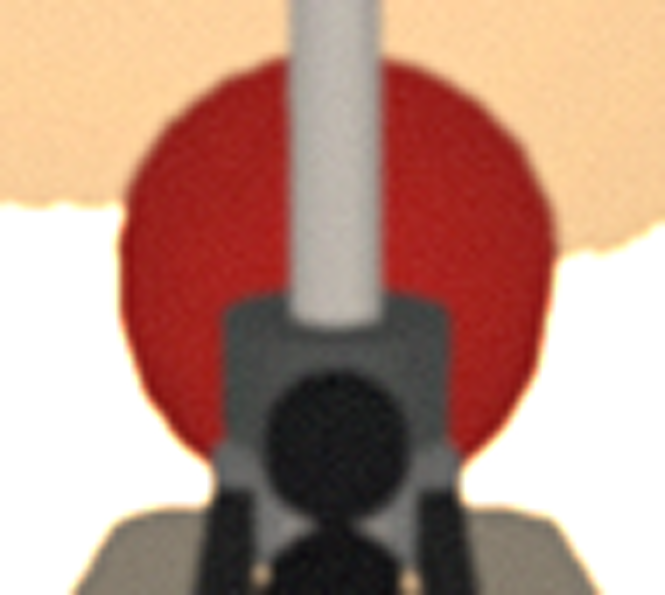

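Call:
{"fn": "step_arm", "kwargs": {
  "plan": [-0.02,0,0,0,0,0,1,-0.04,0,0,0,0,0,1,-0.04,0,-0.015,0,0,0,1,-0.04,0,-0.025,0,0,0,1,-0.04,0,-0.025,0,0,0,1]
}}

```text
time_s: 31.65
ee_pos: [0.6214, 0.1955, 0.278]
orientation: [0.458, 0.539, -0.458, 0.539]
ft_force: [-0.3, -1.0, -1.5]
opening: 0.0133
```

Call:
{"fn": "step_arm", "kwargs": {
  "plan": [0,0,-0.01,0,0,0,1,0,0,-0.02,0,0,0,1,0,0,-0.02,0,0,0,1]
}}

```text
time_s: 31.95
ee_pos: [0.6213, 0.1958, 0.278]
orientation: [0.458, 0.538, -0.458, 0.539]
ft_force: [0.3, -2.4, -2.1]
opening: 0.0129
```

```bash
python3 - <<'E'
from h import *
st=pickle.load(open("pics/d2.pkl","rb"))
for nm,X in [('knobtop',[.6208,.2068,.272]),('collar c',[.621,.2068,.2565]),('griptop',[.6217,.1948,.3033]),('ringtop',[.6217,.1948,.2568]),('ringc',[.6217,.1948,.2433])]:
    u=wproj(st,X)[0]; print(nm,u.round(1),((u-[200,85])*6).round())
f=cv2.imread('pics/d2.png')
a=np.clip((f[95:150,225:280].astype(float))*3,0,255).astype(np.uint8)
cv2.imwrite('pics/d2y.png',cv2.resize(a,None,fx=11,fy=11,interpolation=cv2.INTER_CUBIC))
E
```

```text
knobtop [252.1 111.4] [313. 158.]
collar c [252.4 112. ] [314. 162.]
griptop [250.5 129. ] [303. 264.]
ringtop [250.8 127.2] [305. 253.]
ringc [250.8 126.8] [305. 251.]
```

View pics/d2y.png

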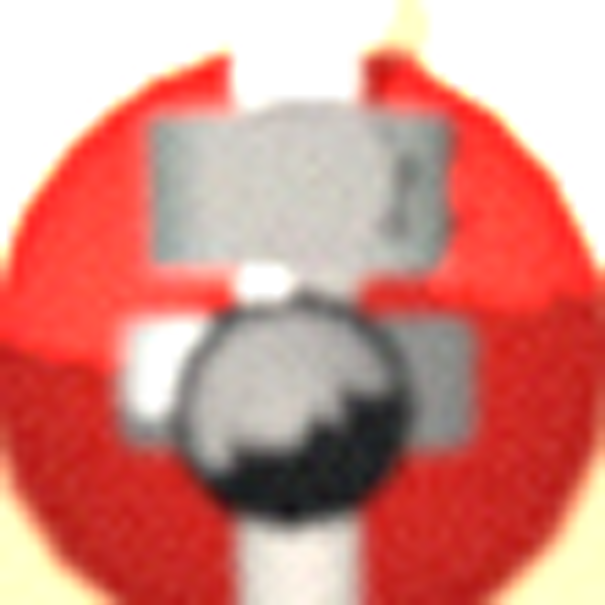

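Call:
{"fn": "step_arm", "kwargs": {
  "plan": [0,0,0.02,0,0,0,1,-0.02,0,0.02,0,0,0,1,-0.03,0,0.02,0,0,0,1,-0.03,0,0.02,0,0,0,1]
}}

```text
time_s: 32.35
ee_pos: [0.6214, 0.1959, 0.2793]
orientation: [0.458, 0.539, -0.458, 0.539]
ft_force: [0.2, -2.0, -1.9]
opening: 0.0135
```

Call:
{"fn": "step_arm", "kwargs": {
  "plan": [0,0,-0.01,0,0,0,1,0,0,-0.025,0,0,0,1,0,0,-0.025,0,0,0,1]
}}

```text
time_s: 32.65
ee_pos: [0.6213, 0.1962, 0.2793]
orientation: [0.458, 0.538, -0.458, 0.539]
ft_force: [0.7, -2.7, -2.0]
opening: 0.0135
```

```bash
python3 chk.py e3
```

```text
32.65 [0.6213291  0.19620839 0.27932436] [ 0.45786868  0.53848248 -0.45820931  0.53892219] [ 0.6723327  -2.6764442  -2.04119656] [-0.93479487 -0.04915208 -0.00189668] 0.0032331662252196892 0.013532448582931891
s 0.366 lat(right of travel) mm -0.99 psi 9.25 want 9.349999999999994 tool force [2.04 0.23 2.75] tool torque [ 0.002 -0.931 -0.102]
```

View pics/e3c.png

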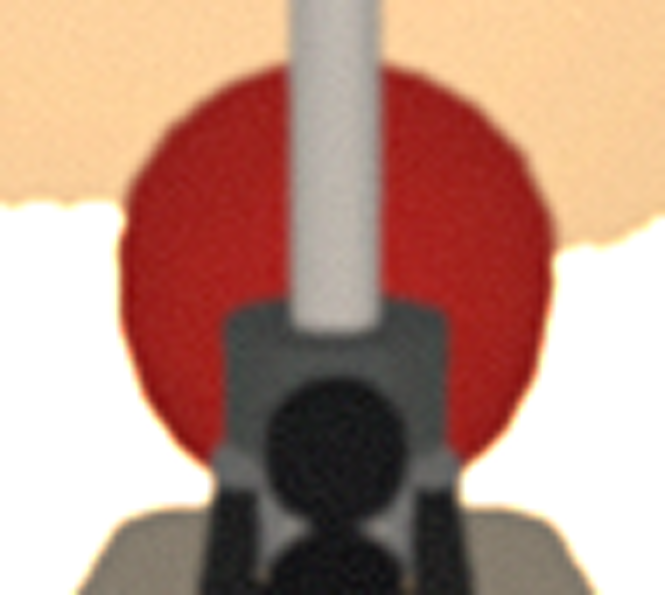

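```bash
python3 - <<'E'
from h import *
st=pickle.load(open("pics/e3.pkl","rb"))
R=Ro.from_quat(st['orientation']).as_matrix(); o=st['ee_pos']
def px(x,y,zw): # tool y,z + world z
    X=o+R@np.array([0,y,x]); X[2]=zw; return ((wproj(st,X)[0]-[225,185])*12).round()
for g in (-.0065,-.0045,-.0055):
    print(g,'side z=.2445 y=-.0115+.001',px(g,-.0105,.245),'ring side y=-.0125',px(g,-.0125,.246),'ring top',px(g,.001,.2595),'collar top',px(g,.001,.2565))
f=cv2.imread('pics/e3.png')
a=np.clip((f[185:240,225:282].astype(float)-15)*3.2,0,255).astype(np.uint8)
cv2.imwrite('pics/e3z.png',cv2.resize(a,None,fx=12,fy=12,interpolation=cv2.INTER_CUBIC))
E
```

```text
-0.0065 side z=.2445 y=-.0115+.001 [143. 284.] ring side y=-.0125 [109. 289.] ring top [335. 360.] collar top [335. 344.]
-0.0045 side z=.2445 y=-.0115+.001 [144. 316.] ring side y=-.0125 [110. 321.] ring top [335. 394.] collar top [335. 377.]
-0.0055 side z=.2445 y=-.0115+.001 [144. 300.] ring side y=-.0125 [109. 305.] ring top [335. 377.] collar top [335. 360.]
```

View pics/e3z.png

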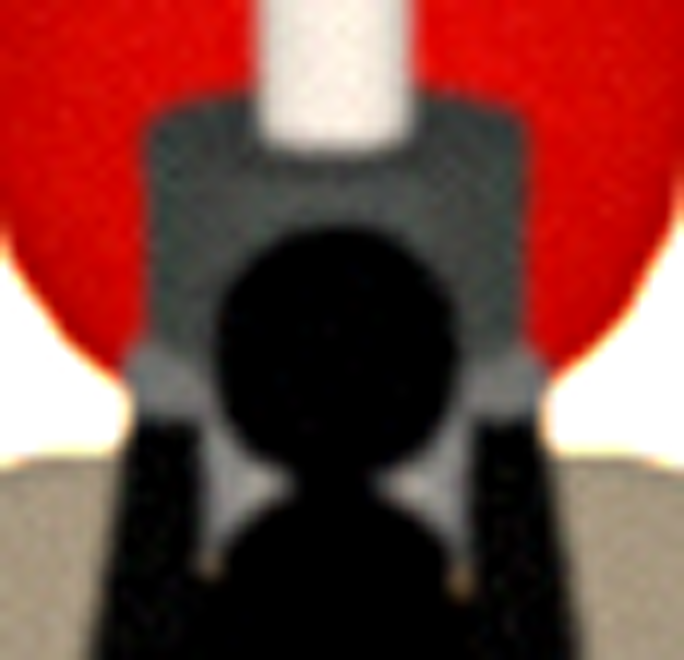

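```bash
python3 - <<'E'
from h import *
st=pickle.load(open("pics/d2.pkl","rb"))
f=lambda v,z:watz(st,(252.,95+v/11),z).round(4)
print('collar back/front',f(118,.245),f(270,.245)); print('ring front/back',f(315,.2433),f(448,.2433)); print('knob c',f(197,.272),'grip c',f(406,.3033))
st=pickle.load(open("pics/b1.pkl","rb")); R=Ro.from_quat(st['orientation']).as_matrix()
print('b1 knob',watz(st,(253,191.1),.272).round(4), 'd1:')
st=pickle.load(open("pics/d1.pkl","rb")); g=cv2.imread('pics/d1.png')
a=np.clip(g[150:215,225:280].astype(float)*3,0,255).astype(np.uint8); cv2.imwrite('pics/d1y.png',cv2.resize(a,None,fx=9,fy=9,interpolation=cv2.INTER_CUBIC))
E
```

```text
collar back/front [0.6198 0.2121 0.245 ] [0.6217 0.2009 0.245 ]
ring front/back [0.6222 0.1976 0.2433] [0.6238 0.1877 0.2433]
knob c [0.6209 0.2057 0.272 ] grip c [0.6229 0.1932 0.3033]
b1 knob [0.6207 0.2072 0.272 ] d1:
```

View pics/d1y.png

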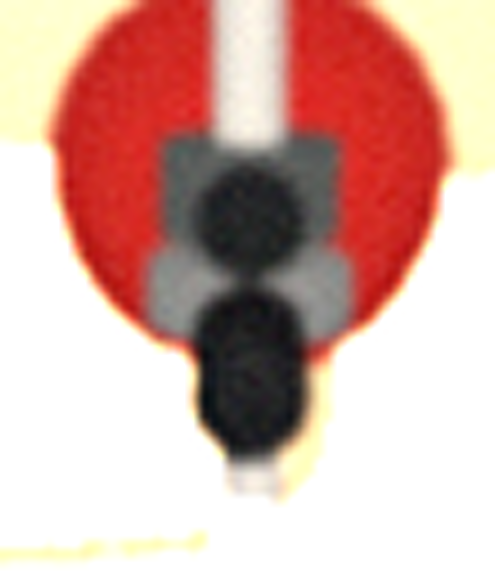

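Call:
{"fn": "step_arm", "kwargs": {
  "plan": [0.015,0,0.02,0,0,0,1,0.03,0,0.02,0,0,0,1,0.03,0,0.039,0,0.022,0,1,0.031,0,0.058,0,0.044,0,1,0.032,0,0.077,0,0.065,0,1,0.033,0,0.096,0,0.087,0,1,0.033,0,0.096,0,0.087,0,1,0.033,0,0.096,0,0.087,0,1]
}}

```text
time_s: 33.5
ee_pos: [0.6218, 0.1931, 0.278]
orientation: [0.478, 0.562, -0.438, 0.515]
ft_force: [-0.3, 0.6, -1.7]
opening: 0.0133
```

```bash
python3 chk.py f1
```

```text
33.5 [0.62177744 0.19311046 0.27796654] [ 0.47760295  0.56183921 -0.43751735  0.5145976 ] [-0.28969787  0.61603324 -1.73547568] [-0.13577205  0.00416206  0.02785282] 0.01071354037586987 0.013317055539580814
s 0.363 lat(right of travel) mm -1.06 psi 9.26 want 9.349999999999994 tool force [ 1.79 -0.19 -0.5 ] tool torque [-0.025 -0.133 -0.028]
```

View pics/f1c.png

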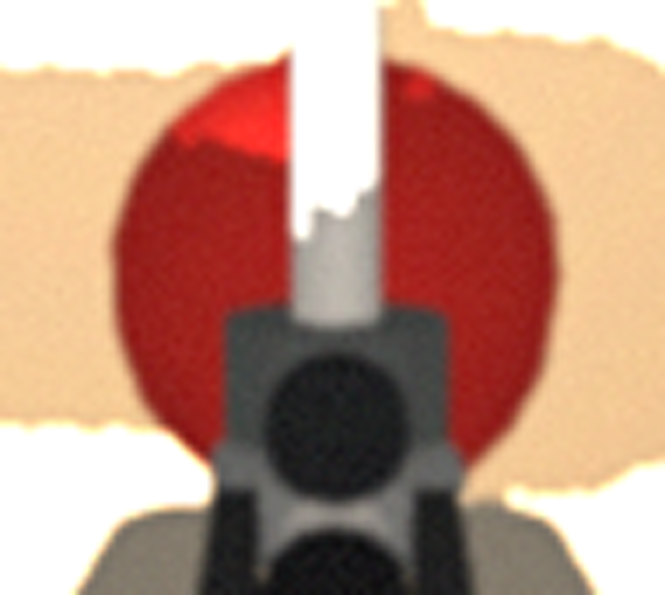

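Call:
{"fn": "step_arm", "kwargs": {
  "plan": [0.002,0,-0.02,0,0,0,1,0.004,0,-0.04,0,0,0,1,0.005,0,-0.055,0,0,0,1,0.005,0,-0.055,0,0,0,1]
}}

```text
time_s: 33.95
ee_pos: [0.6215, 0.1947, 0.278]
orientation: [0.477, 0.561, -0.438, 0.515]
ft_force: [-0.7, -1.7, -1.5]
opening: 0.0135
```

Call:
{"fn": "step_arm", "kwargs": {
  "plan": [0.001,0,-0.01,0,0,0,1,0.002,0,-0.02,0,0,0,1,0.002,0,-0.02,0,0,0,1]
}}

```text
time_s: 34.25
ee_pos: [0.6215, 0.1952, 0.278]
orientation: [0.477, 0.561, -0.438, 0.515]
ft_force: [-0.3, -3.5, -0.6]
opening: 0.0128
```

```bash
python3 chk.py f2
```

```text
34.25 [0.6215288  0.19518752 0.27804228] [ 0.47736928  0.56131713 -0.43792522  0.51503703] [-0.34147954 -3.52720466 -0.60168112] [-1.21095967  0.04950815  0.00324787] 0.0026045870197470697 0.012820027102757037
s 0.365 lat(right of travel) mm -0.9600000000000001 psi 9.25 want 9.349999999999994 tool force [ 0.3  -0.9   3.47] tool torque [ 0.018 -1.187 -0.243]
```

View pics/f2c.png

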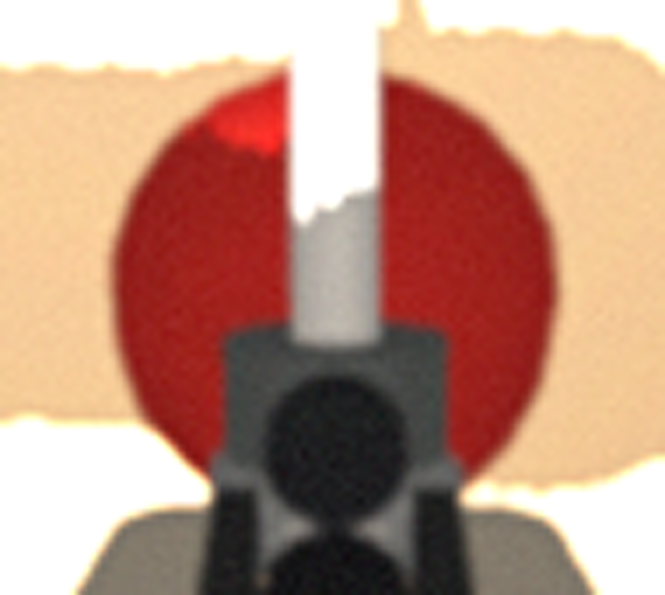

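Call:
{"fn": "step_arm", "kwargs": {
  "plan": [0,0,0.02,0,-0.02,0,1,0,0,0.02,0,-0.04,0,1,0,0,0.015,0,-0.061,0,1,0.015,0,0.01,0,-0.061,0,1,0.03,0,0.01,0,-0.061,0,1,0.035,0,0.01,0,-0.061,0,1,0.035,0,0.01,0,-0.061,0,1]
}}

```text
time_s: 35.0
ee_pos: [0.6216, 0.1957, 0.2767]
orientation: [0.464, 0.546, -0.452, 0.532]
ft_force: [-0.2, -3.0, 0.3]
opening: 0.0129
```

```bash
python3 chk.py f3
```

```text
35.0 [0.62161161 0.19567866 0.27666529] [ 0.4641429   0.54563344 -0.45177757  0.53174481] [-0.2347     -2.98878179  0.27107255] [-0.78471566 -0.20301942  0.02628541] 0.0024996374328225077 0.012860512050735221
s 0.365 lat(right of travel) mm -0.8 psi 9.26 want 9.349999999999994 tool force [-0.35 -0.71  2.9 ] tool torque [-0.029 -0.807  0.073]
```

View pics/f3c.png

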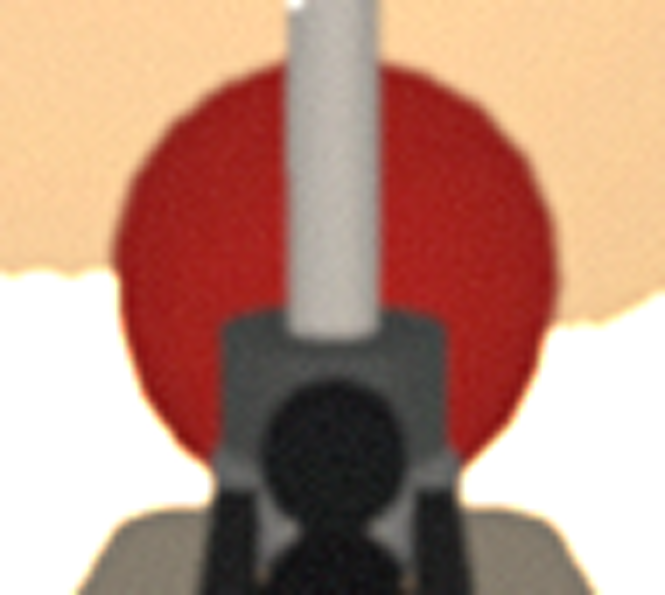

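Call:
{"fn": "step_arm", "kwargs": {
  "plan": [0,0,0.015,0,0,0,1,0,0,0.03,0,0,0,1,0,0,0.03,0,0,0,1,0,0,0.03,0,0,0,1]
}}

```text
time_s: 35.45
ee_pos: [0.6216, 0.1953, 0.2767]
orientation: [0.464, 0.546, -0.451, 0.532]
ft_force: [0.2, -1.6, 0.4]
opening: 0.013
```

Call:
{"fn": "step_arm", "kwargs": {
  "plan": [0,0,0.01,0,0,0,1,0,0,0.01,0,0,0,1,0,0,0.01,0,0,0,0.65,0,0,0.01,0,0,0,0.6,0,0,0.01,0,0,0,0.5,0,0,0.01,0,0,0,0.2,0,0,0.01,0,0,0,-0.3,0,0,0.01,0,0,0,-0.3]
}}

```text
time_s: 36.25
ee_pos: [0.6216, 0.194, 0.2764]
orientation: [0.464, 0.546, -0.452, 0.532]
ft_force: [-0.4, -0.2, 0.1]
opening: 0.0447
```

Call:
{"fn": "step_arm", "kwargs": {
  "plan": [0,0,0,0,0,0,-0.3,-0.3,0,0,0,-0.01,0,-0.3,-0.9,0,0,0,-0.026,0,-0.3,-1.8,0,0,0,-0.026,0,-0.3,-2.7,0,0,0,-0.026,0,-0.3,-3.4,0,0,0,-0.026,0,-0.3,-3.4,0,0.8,0,-0.026,0,-0.3,-3.4,0,1.6,0,-0.026,0,-0.3,-2.4,0,1.6,0,-0.026,0,-0.3,-1.5,0,1.6,0,-0.026,0,-0.3,-1.1,0,1.6,0,-0.026,0,-0.3,-1.1,0,1.6,0,-0.026,0,-0.3]
}}

```text
time_s: 37.45
ee_pos: [0.6309, 0.13, 0.3169]
orientation: [0.457, 0.54, -0.459, 0.538]
ft_force: [-1.0, 0.7, 0.4]
opening: 0.0598
```

```bash
python3 chk.py g1; python3 - <<'E'
import cv2,numpy as np
f=cv2.imread('pics/g1.png')
a=np.clip((f[95:150,225:280].astype(float))*3,0,255).astype(np.uint8)
cv2.imwrite('pics/g1y.png',cv2.resize(a,None,fx=11,fy=11,interpolation=cv2.INTER_CUBIC))
E
```

```text
37.45 [0.6308803  0.1299894  0.31690848] [ 0.45652377  0.53963475 -0.45916512  0.53809644] [-0.99186158  0.74813432  0.37782268] [-0.04534067  0.09602273 -0.00850035] 0.06414586384929628 0.05981674148723828
s 0.299 lat(right of travel) mm -2.33 psi 9.29 want 9.349999999999994 tool force [-0.37 -0.86 -0.9 ] tool torque [ 0.009 -0.029 -0.102]
```

View pics/g1y.png

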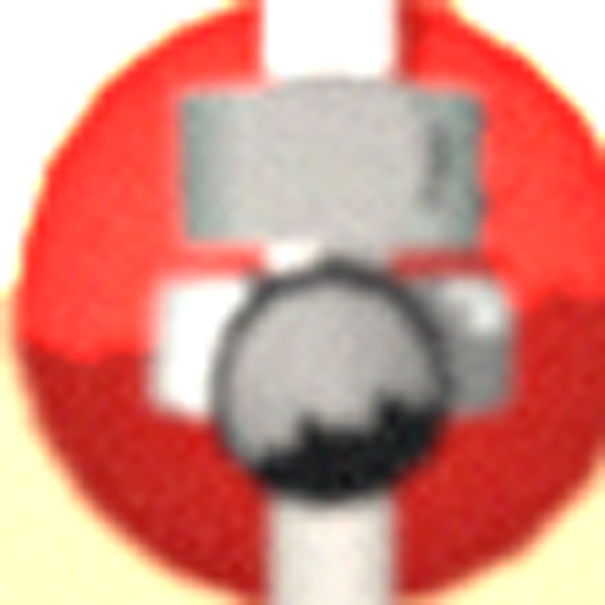

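Call:
{"fn": "step_arm", "kwargs": {
  "plan": [-1,0,0,0,0,0,-0.3,-2,0,0,0,0,0,-0.3,-2.5,0,0,0,0,0,-0.3,-2.5,0,0,0,0,0,-0.3,-2.5,0,0,0,0,0,-0.3,-2.5,0,0,0,0,0,-0.3]
}}

```text
time_s: 38.1
ee_pos: [0.6317, 0.1299, 0.4181]
orientation: [0.458, 0.539, -0.458, 0.539]
ft_force: [0.3, 0.1, -0.1]
opening: 0.0597
```

```bash
python3 - <<'E'
from station import read_camera,manip
import cv2,numpy as np
fs=[]
for i in range(2):
    f=read_camera("wrist")["frame"][:,:,::-1]; fs.append(f.astype(float))
f=read_camera("scene")["frame"][:,:,::-1]; cv2.imwrite("pics/h_s.png",f)
cv2.imwrite("pics/h_w.png",cv2.resize(fs[1][60:180,180:330].astype(np.uint8),None,fx=5,fy=5,interpolation=cv2.INTER_CUBIC))
print(abs(fs[0]-fs[1]).max(), manip.get_state()['time_s'],manip.get_state()['ft_force'])
g=cv2.imread('pics/scene0.png'); 
for n,(x0,y0,x1,y1) in {'blue':(165,170,200,235),'yellow':(228,90,255,145),'tape':(330,225,372,265)}.items(): print(n,abs(f[y0:y1,x0:x1].astype(float)-g[y0:y1,x0:x1]).mean().round(1))
E
```

```text
61.0 38.25 [-0.17981046 -0.55317765  0.41789966]
blue 13.2
yellow 12.9
tape 29.2
```

View pics/h_s.png

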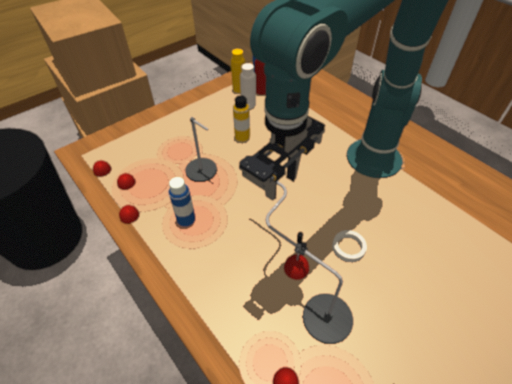

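View pics/h_w.png

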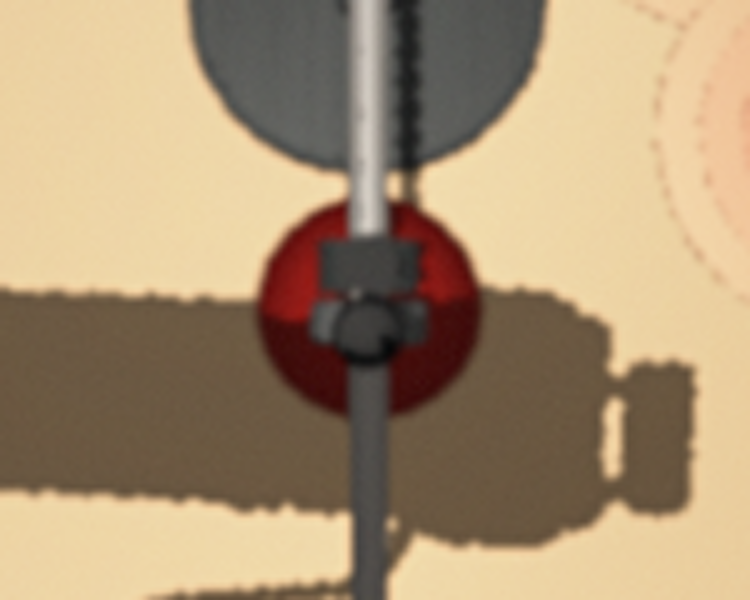

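```bash
python3 -c "
from station import order
print(order.job_done())"
```

```text
the job is handed in; nothing more can be done
None
```

The hanger is on the drying rail and hanging free near the stop collar, but the ring sits about 2 mm short of the collar face. I handed it in that way after 38 s.

**What I did:** I took the hanger off the peg, threaded the ring onto the rail's open end and turned it with the bar round both bends. The wrist camera kept the ring centred, and the forces I read at the end of each move stayed around 1–3 N. Near the stop I slid it in small steps until it met about 3 N, then eased off, lowered it to rest on the bar and let go.

**The gap:**
- After the first release a picture from nearly above showed a gap of about 3.3 mm.
- I gripped the hanger again, higher up. Upright, it met resistance at the same place at every height I tried.
- Leaning its top back about 5 degrees let the ring get roughly 1.5 mm closer.
- I think the black grip was touching the collar's thumbscrew head, but I could not see that contact directly.
- I set it back almost upright and released it again; the gap then measured about 2 mm. I did not force it further.

**Last checks:**
- The hanger hangs within about 1 degree of upright.
- The gripper is about 0.1 m above the grip and touching nothing.
- I saw nothing touch the shell.
- By eye, the cans and the tape roll are where they were; the picture differences I computed were too affected by the arm's shadow to confirm it.
- My check that the hanger was completely still, by comparing two pictures, was inconclusive because of image noise.

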